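Stack a mokume billet on the bonding heater and switch it to low

TASK

Make up the mokume billet on the blue bonding heater: lift the steel weight off its round platen and set it aside on the bench, stack every copper and white-metal disc flat and centred on the platen's scribed circle so that the two metals alternate and no two discs of one metal lie together, and set the weight centred on top. Only then push the heater's selector in, turn it clockwise one notch from off to low heat, never as far as high, and let it spring fully back out. Leave the amber tin, the bronze bull and the brass cap where they stand.

Things in the scene. Friction and masses are not known exactly. Their poses are not given: they have to be found in the camera images.
- platen (a point): centre of the top face of the heater's round steel platen (76 mm across, level, 44 mm above the bench, a thin circle 47 mm across scribed round its centre). x and y are the heater's axes: the selector's axis stands 97 mm from here along -y (to the right seen from the robot). The heater is a low blue housing, 92 mm deep and 186 mm wide, 30 mm high, fixed to the bench; its left end lies 48 mm beyond this point
- weight: steel pressure weight, 0.33 kg: a disc 56 mm across and 14 mm high with an upright dark round handle on top, 22 mm across, from 20 to 46 mm above the underside (neck 16 mm across below it). Origin at the centre of its underside, z up. At the start it stands on the platen
- pole_foot (a point): bench-height point on the axis of a fixed upright steel pole, 25 mm thick (foot 50 mm) and over 1 m tall, behind the heater: the arm must keep clear of it and of the wall along the left edge of the bench
- selector (a joint): turn of the black selector knob at the heater's right, rad, growing clockwise seen from above: 0 off (white dot), 1.05 low heat (one yellow dot), 2.09 high heat (two red dots), 2.15 end stop. The knob's white line points at the setting. It turns only while pushed in (well past half its travel, best right down); at each setting a lug locks it to within about 0.1 rad. Friction 0.03 N m. Let go between settings it stays in and unlocked
- selector_push (a joint): how far the selector is pushed in (straight down), m: 0 out, 0.007 bottomed; a spring pushes it out with 3 N at 0 and 7 N at 0.007
- selector_grip (a point): point on the selector's vertical axis, in its upright grip bar at a good height to grip (8 mm below the bar's top, 22 mm above the knob's round skirt, 74 mm above the bench when out). The bar is 36 mm long, 13 mm thick, 30 mm high over a skirt 42 mm across; it lies along this point's x axis, the white line at its -x end. Moves and turns with the knob
- copper_1: reddish copper disc, 44 mm across and 6 mm thick, 80 g, lying flat in a pile of its own kind; origin at its middle (3 mm above its underside), z along its axis; either face may be up
- copper_2: reddish copper disc, 44 mm across and 6 mm thick, 80 g, lying flat in a pile of its own kind; origin at its middle (3 mm above its underside), z along its axis; either face may be up
- copper_3: reddish copper disc, 44 mm across and 6 mm thick, 80 g, lying flat in a pile of its own kind; origin at its middle (3 mm above its underside), z along its axis; either face may be up
- silver_1: pale white-metal disc, 44 mm across and 6 mm thick, 80 g, lying flat in a pile of its own kind; origin at its middle (3 mm above its underside), z along its axis; either face may be up; may be absent
- silver_2: pale white-metal disc, 44 mm across and 6 mm thick, 80 g, lying flat in a pile of its own kind; origin at its middle (3 mm above its underside), z along its axis; either face may be up; may be absent
- silver_3: pale white-metal disc, 44 mm across and 6 mm thick, 80 g, lying flat in a pile of its own kind; origin at its middle (3 mm above its underside), z along its axis; either face may be up; may be absent
- silver_4: pale white-metal disc, 44 mm across and 6 mm thick, 80 g, lying flat in a pile of its own kind; origin at its middle (3 mm above its underside), z along its axis; either face may be up; may be absent
- amber_tin: bystander: small round tin of amber wax, 51 mm across, 19 mm high; origin under its centre
- bronze_bull: bystander: small dark bronze bull standing on four legs, 19 x 58 mm, 40 mm high; origin under its centre
- rest (a point): middle of a bare patch of bench, 60 mm across, left of the heater and farther back, where the weight can be set down (the patch is fixed, at bench height; any other clear spot on the bench will do)
- brass_cap0: bystander: brass cap, 38 mm across, 9 mm high; origin under its centre
Not all that is in view belongs to the job. What is shaped like the weight but green or turquoise is not meant.

How it is judged:
By the outcome, as a careful person would: the job done as asked, in the order asked, and still so for the second after the job is handed in, with the robot touching nothing.
Of silver_1, silver_2, silver_3, silver_4 only 2 to 4 are there at a start; the rules pass over those that are not, and their reading is None.
At some moment in a run one of copper_1, copper_2, copper_3, silver_1, silver_2, silver_3, silver_4 may be knocked a few centimetres aside while the robot is not near it.
Once in a run the grip may slacken for a moment while it holds something.
It also fails if it takes over 210 s, if anything falls off the work surface, if the arm or the gripper's body presses on something with over 40 N, if the wrist force passes 120 N, or if a joint passes its speed limit or range.

ROBOT

A 6-joint arm with a two-finger parallel gripper is mounted at the origin on the work surface; the furniture and walls round the work are solid. World frame = base frame: x ahead of the robot, y to its left, z up, the work surface at z = 0. Lengths are in mm, angles in rad, forces in N, time in s.
With the tool pointing down it reaches from about 350 to 975 mm from the base axis. Payload 7.1 kg.
Tool frame: the origin (TCP) lies at the very end of the fingers, on their centre line; the grasp point (between the pads) lies ctrl.hold_point_z behind it (ctrl.hold_point_z is the distance from the TCP to the grasp point, in mm); z points along the fingers, y is the line along which they close (so a half turn about z gives the same grasp; the last joint's range is limited). The gripper opens to 88 mm and grips with 3 to 60 N. Pads are 20 mm wide; open, the fingers measure 115 mm over their backs; the gripper's body (75 mm by 178 mm) begins 61 mm behind the grasp point.
Start: joints at [-1.276, 0.423, 1.63, -0, 1.089, -0.019], TCP at [192.94, -594.457, 222.675] pointing down, gripper open.
Joint ranges: [-3, 3], [-0.9, 2.11], [0.09, 2.58], [-1.31, 4.45], [0.11, 2.69], [-2.54, 2.54]. Speed limits (rad/s): [2.39, 2.39, 3.01, 3.14, 3.14, 3.14].

INTERFACE

Orientations are given as a rotation vector (axis times angle).
In Python, from workcell import ctrl gives the robot as it stands. The module is installed in compiled form; this text tells all that it offers.
- The arm moves only by the shell command python3 -m creep 'ROWS'. ROWS is JSON, a list of rows, each an object with "translation": the shift along the tool's x, y, z in mm, a list of three; "angular": the turn, a rotation vector about the tool's x, y, z in rad, a list of three; "jaw": the opening, from 0 (shut) to 1 (fully open). A call has exactly 8 rows; each row is the pose to reach, as a shift and turn from the pose commanded when the call began, along the tool's axes at that moment; what a row does not reach only later rows make up. A row lasts 1/8 s, in which the tool goes at most 62.5 mm and 10.7 degrees, less where a joint would pass 70% of its speed; a pose out of reach is approached as far as the arm can. A call with a gripper value outside its range is refused whole. The fingers move at their own pace and stop on an object; the grip force is fixed at half the most. Time passes only in rows, so rows that repeat a pose let the fingers close, or fill a call up. It gives the time, the measured TCP pose, the force, the opening and the grip force at its end, in the units of the state.
- ctrl.get_obs(): the state, without advancing time (a new reading comes with each control period).
- ctrl.get_image(name): name is "scene" or "side" or "wrist"; returns the picture (420x560x3 uint8, red, green, blue); there is no depth.
- ctrl.camera_info(name): a dict with "camera_matrix" (3x3 intrinsics, pixels), "distortion" ([k1, k2, p1, p2, k3] as OpenCV has them; the pictures are not rectified), "world_from_camera" (4x4, takes a point from camera to world coordinates). Camera axes: x right, y up, looking along -z (the intrinsics and any distortion apply to the point x, -y, -z); pixel columns grow to the right and rows downward; lengths in mm; the calibration is good to about 2 mm. A picture is of the moment at which its call begins: read the wrist's pose just before it. camera_info takes no time and is no camera call; for the wrist camera it gives the pose at the moment of the call.
- ctrl.close_job(): hands the job in; it is judged then, once.
Trained networks look in the newest picture that a camera, given by its name, has taken for a name from the list of things; names that differ only in an ending like _2 or _b are one class to them, and where a whole thing is asked for, a point or a joint stands for the part that bears it (a point fixed in the world has none). Each returns a list of dicts, best first, with "score" (0 to 1); they miss things now and then, are a little off and sometimes report something else, mostly with a low value. They report only what shows in the picture. A call takes as long as a camera call. They do not tell look-alikes from the thing itself.
- ctrl.look_for(camera, label): "rect" ([left, top, right, bottom] in pixels, round what is visible of it).
The state is a dict: "t": time; "qpos": joint angles; "qvel": joint speeds; "joint_torque": joint torques, N m; "ee_pos": TCP position; "orientation": TCP orientation; "ft_force": force on the tool from outside, world axes, zero at the start; "moment": the same for the moment, N m; "width": finger opening in mm; "grasp_force": force on a finger pad.
Only numpy, scipy, OpenCV 4.12 (cv2) and the standard library are available. Lean on these libraries where they do the work, as an engineer would, in place of code of your own. Each camera call takes 0.05 s, during which the arm holds its last target. There are 200 camera calls.

## Working session

There is one attempt and no reset: what is moved stays moved. The work goes in short steps, Python scripts to look and compute and a shell command to move; the robot and the scene stay as the last step left them, time stands still between calls to the robot, and variables do not carry over. Pictures are saved under pics/ and viewed, at most 14 in all, crops included, and the job is handed in when it is done.

```bash
mkdir -p pics; cat > h.py <<'E'
import numpy as np, cv2, json
from scipy.spatial.transform import Rotation as R
from workcell import ctrl
def img(n,f=None):
    im=ctrl.get_image(n)
    if f: cv2.imwrite('pics/'+f,im[:,:,::-1])
    return im
def ray(n,uv,info=None):
    c=info or ctrl.camera_info(n); K=np.array(c['camera_matrix'],float);d=np.array(c['distortion'],float);T=np.array(c['world_from_camera'],float)
    p=cv2.undistortPoints(np.array([[uv]],float),K,d)[0,0]
    return T[:3,3],T[:3,:3]@np.array([p[0],-p[1],-1])
def at(n,uv,z,info=None):
    o,v=ray(n,uv,info); return (o+v*(z-o[2])/v[2]).round(1)
def proj(n,P,info=None):
    c=info or ctrl.camera_info(n); K=np.array(c['camera_matrix'],float);d=np.array(c['distortion'],float);T=np.linalg.inv(np.array(c['world_from_camera'],float))
    q=(T[:3,:3]@np.atleast_2d(P).T).T+T[:3,3]; q=q*[1,-1,-1]
    return cv2.projectPoints(q,np.zeros(3),np.zeros(3),K,d)[0][:,0]
def st():
    o=ctrl.get_obs(); return o
def delta(P,yaw=None,o=None):
    """rows shift (tool axes) from present pose to world TCP P; yaw= angle of tool y axis in world mod pi, tool down"""
    o=o or ctrl.get_obs(); Rm=R.from_rotvec(o['orientation']); 
    t=Rm.inv().apply(np.array(P)-np.array(o['ee_pos']))
    if yaw is None: w=np.zeros(3)
    else:
        best=None
        for k in (0,np.pi):
            y=np.array([np.cos(yaw+k),np.sin(yaw+k),0]);z=np.array([0,0,-1.]);x=np.cross(y,z)
            w=(Rm.inv()*R.from_matrix(np.c_[x,y,z])).as_rotvec()
            if best is None or np.linalg.norm(w)<np.linalg.norm(best): best=w
        w=best
    return t.round(1),w.round(3)
def show():
    o=ctrl.get_obs(); m=R.from_rotvec(o['orientation']).as_matrix()
    print('t',o['t'],'tcp',np.round(o['ee_pos'],1),'x',m[:,0].round(3),'y',m[:,1].round(3),'z',m[:,2].round(3),'w',o['width'],'q',np.round(o['qpos'],2),'F',np.round(o['ft_force'],1))
E
python3 - <<'E'
from h import *
show(); print(ctrl.hold_point_z)
for n in('scene','side','wrist'):
    im=img(n,n+'0.png'); c=ctrl.camera_info(n); print(n,np.round(c['world_from_camera'],2).tolist(),np.round(c['camera_matrix'],1).tolist())
    if n!='wrist':
      for l in ('platen','weight','selector_grip','copper_1','silver_1','amber_tin','bronze_bull','brass_cap0','pole_foot'):
        try: print(l,[(round(r['score'],2),np.round(r['rect']).astype(int).tolist()) for r in ctrl.look_for(n,l)])
        except Exception as e: print(l,e)
E
```

```text
t 0.0 tcp [ 192.8 -594.   221.9] x [0.951 0.309 0.   ] y [ 0.309 -0.951 -0.001] z [-0.     0.001 -1.   ] w 87.96920920396876 q [-1.28  0.42  1.63  0.    1.09 -0.02] F [-0.4  0.7 -0.1]
18.700000000000003
scene [[0.92, -0.31, 0.23, 674.11], [0.38, 0.72, -0.58, -730.08], [0.01, 0.62, 0.78, 859.41], [0.0, 0.0, 0.0, 1.0]] [[513.9, 0.0, 269.2], [0.0, 513.9, 211.6], [0.0, 0.0, 1.0]]
platen [(0.59, [190, 229, 264, 335])]
weight [(0.87, [241, 191, 270, 220]), (0.8, [217, 232, 249, 259]), (0.76, [178, 222, 203, 246])]
selector_grip [(0.76, [208, 274, 225, 298])]
copper_1 [(0.53, [292, 182, 308, 197]), (0.33, [206, 272, 229, 298])]
silver_1 [(0.6, [286, 216, 301, 234])]
amber_tin [(0.78, [274, 148, 298, 174])]
bronze_bull [(0.71, [274, 297, 287, 323])]
brass_cap0 [(0.74, [322, 249, 340, 268])]
pole_foot it knows: amber_tin, brass_cap, bronze_bull, copper, platen, selector, selector_grip, selector_push, silver, weight
side [[1.0, 0.04, -0.09, 359.93], [-0.1, 0.46, -0.88, -887.84], [0.01, 0.89, 0.46, 475.97], [0.0, 0.0, 0.0, 1.0]] [[428.1, 0.0, 276.8], [0.0, 428.1, 208.1], [0.0, 0.0, 1.0]]
platen
[... 153 characters left out ...]
2, 262, 287, 297]), (0.7, [275, 210, 289, 216])]
copper_1 [(0.5, [274, 208, 289, 217]), (0.49, [278, 220, 286, 221]), (0.47, [271, 215, 291, 219]), (0.4, [295, 238, 304, 241])]
silver_1 [(0.5, [289, 225, 310, 237])]
amber_tin [(0.73, [244, 192, 266, 212]), (0.73, [250, 228, 279, 258]), (0.6, [288, 235, 311, 244])]
bronze_bull [(0.5, [338, 273, 350, 302])]
brass_cap0 [(0.43, [349, 237, 356, 253])]
pole_foot it knows: amber_tin, brass_cap, bronze_bull, copper, platen, selector, selector_grip, selector_push, silver, weight
wrist [[0.31, 0.92, 0.24, 259.08], [-0.95, 0.3, 0.08, -573.05], [-0.0, -0.25, 0.97, 384.46], [0.0, 0.0, 0.0, 1.0]] [[296.2, 0.0, 278.2], [0.0, 296.2, 211.2], [0.0, 0.0, 1.0]]
```

View pics/scene0.png

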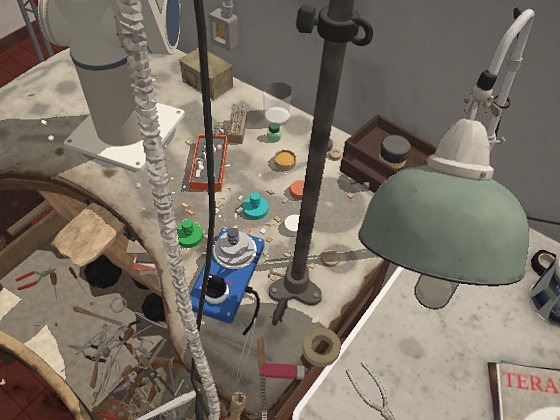

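View pics/side0.png

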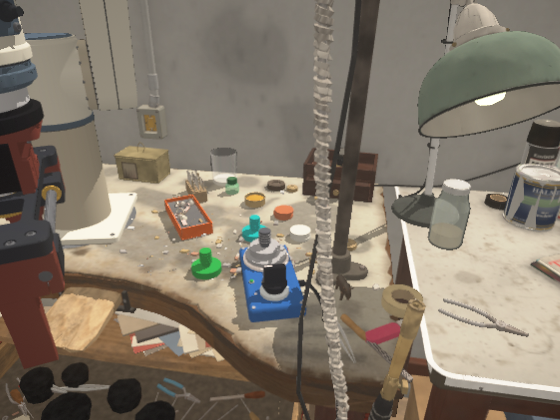

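The scene picture shows:
- steel weight on the platen at (235,243)
- look-alikes: green weight (189,234), turquoise weight (256,205)
- knob (217,288)
- copper pile (298,188)
- white pile (293,224)
- amber tin (285,159)
- pole foot (298,290)

The steel-grey weight on the blue heater is the one I want. I'll work out coarse positions next.

```bash
python3 - <<'E'
from h import *
def tri(a,b):
    o1,v1=ray('scene',a);o2,v2=ray('side',b)
    s=np.linalg.lstsq(np.c_[v1,-v2],o2-o1,rcond=None)[0]; p,q=o1+v1*s[0],o2+v2*s[1]
    return ((p+q)/2).round(1),round(np.linalg.norm(p-q),1)
print('handle top',tri((233,233),(265,234)))
print('knob',tri((217,280),(272,268)))
print('copper',tri((298,188),(284,211)))
print('silver',tri((293,224),(300,231)))
for l,u,z in (('platen',(236,247),44),('copper',(297,187),18),('silver',(293,222),18),('tin',(286,159),19),('bull',(281,310),20),('cap',(331,257),9),('pole',(298,290),5),('green',(189,238),10),('turq',(256,210),10)):
    print(l,at('scene',u,z))
im=ctrl.get_image('scene')
cv2.imwrite('pics/c1.png',cv2.resize(im[140:340,160:360,::-1],(600,600),interpolation=cv2.INTER_CUBIC))
E
```

```text
handle top (array([ 404.5, -231.1,   79.4]), np.float64(1.4))
knob (array([ 413.2, -325.4,   68.3]), np.float64(9.0))
copper (array([461.9, -25.9,  15.2]), np.float64(3.0))
silver (array([ 486. , -121.8,   16.7]), np.float64(0.6))
platen [ 410.9 -235.8   44. ]
copper [458.2 -25.2  18. ]
silver [ 484.2 -117.8   18. ]
tin [405.8  43.2  19. ]
bull [ 536.2 -315.1   20. ]
cap [ 582.5 -163.     9. ]
pole [ 547.8 -255.9    5. ]
green [ 303.1 -232.5   10. ]
turq [ 399.1 -112.9   10. ]
```

View pics/c1.png

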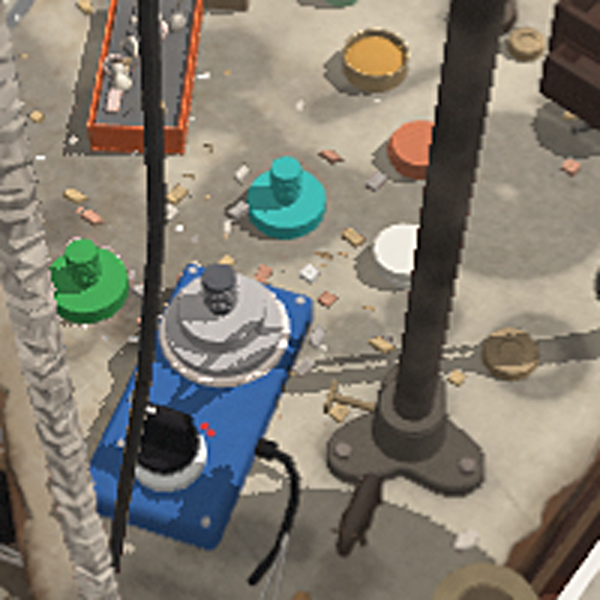

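Picture: grey weight on the platen (crop (222,310)), knob (168,440), copper pile (412,150), white pile (398,250). The green and turquoise weights are decoys. Before the first move I'll check where the hanging cord and cable are.

```bash
python3 - <<'E'
from h import *
def trc(la,lb):
    # la,lb polyline pts ; find for each scene pt best side pt
    for a in la:
        o1,v1=ray('scene',a);best=None
        for y in range(5,415,5):
            x=np.interp(y,[p[1] for p in lb],[p[0] for p in lb]);o2,v2=ray('side',(x,y))
            s=np.linalg.lstsq(np.c_[v1,-v2],o2-o1,rcond=None)[0];p,q=o1+v1*s[0],o2+v2*s[1]
            d=np.linalg.norm(p-q)
            if s.min()>0 and (best is None or d<best[0]):best=(round(d,1),((p+q)/2).round(),(x,y))
        print(a,best)
print('white');trc([(130,20),(150,130),(170,230),(192,380)],[(322,0),(322,160),(335,280),(338,400)])
print('black');trc([(203,20),(212,150),(207,250),(199,330)],[(370,0),(340,140),(320,200),(312,270),(300,330),(297,415)])
print(delta((400,-150,300),np.pi/2))
E
```

```text
white
(130, 20) (np.float64(154.5), array([ 415., -366.,  519.]), (np.float64(322.0), 5))
(150, 130) (np.float64(54.0), array([ 431., -414.,  476.]), (np.float64(322.0), 5))
(170, 230) (np.float64(0.1), array([ 447., -457.,  396.]), (np.float64(322.0), 75))
(192, 380) (np.float64(0.7), array([ 470., -517.,  100.]), (np.float64(336.5), 340))
black
(203, 20) (np.float64(150.7), array([ 477., -331.,  515.]), (np.float64(368.92857142857144), 5))
(212, 150) (np.float64(34.8), array([ 490., -402.,  468.]), (np.float64(368.92857142857144), 5))
(207, 250) (np.float64(0.8), array([ 479., -439.,  350.]), (np.float64(345.35714285714283), 115))
(199, 330) (np.float64(1.1), array([ 445., -443.,  110.]), (np.float64(307.0), 295))
(array([ 334.1, -358.8,  -77.3]), array([-0.   , -0.   ,  0.314]))
```

```bash
python3 -m creep '[{"translation":[40,-42,-77],"angular":[0,0,0.1],"jaw":1},{"translation":[80,-88,-77],"angular":[0,0,0.2],"jaw":1},{"translation":[120,-134,-77],"angular":[0,0,0.3],"jaw":1},{"translation":[160,-178,-77],"angular":[0,0,0.314],"jaw":1},{"translation":[205,-224,-77],"angular":[0,0,0.314],"jaw":1},{"translation":[250,-269,-77],"angular":[0,0,0.314],"jaw":1},{"translation":[295,-314,-77],"angular":[0,0,0.314],"jaw":1},{"translation":[334,-359,-77],"angular":[0,0,0.314],"jaw":1}]'
cat > look.py <<'E'
from h import *
import sys
info=ctrl.camera_info('wrist');show();im=img('wrist',sys.argv[1])
for l,z in (('platen',44),('weight',70),('selector_grip',82),('copper_1',18),('silver_1',18),('amber_tin',19),('bronze_bull',40),('brass_cap0',9)):
    for r in ctrl.look_for('wrist',l):
        b=r['rect'];print(l,round(r['score'],2),np.round(b).astype(int).tolist(),at('wrist',((b[0]+b[2])/2,(b[1]+b[3])/2),z,info))
E
python3 look.py w1.png
```

```text
t: 2.0
ee_pos: [392.9, -165.3, 300.1]
orientation: [3.141, -0.001, 0.002]
ft_force: [0.3, 0.2, 0.6]
width: 87.8
grasp_force: 0.0
t 2.0 tcp [ 392.9 -165.3  300.1] x [ 1.    -0.001  0.001] y [-0.001 -1.     0.001] z [ 0.001 -0.001 -1.   ] w 87.81609320246382 q [-0.43  0.02  1.96  0.    1.16  1.15] F [0.3 0.2 0.6]
platen 0.79 [292, 109, 422, 206] [ 430.2 -275.7   44. ]
weight 0.93 [299, 223, 332, 260] [ 315.8 -217.9   70. ]
weight 0.77 [224, 161, 259, 200] [ 402.2 -116.9   70. ]
weight 0.59 [308, 157, 349, 200] [ 404.7 -232.4   70. ]
selector_grip 0.7 [381, 156, 414, 189] [ 414.9 -320.1   82. ]
selector_grip 0.69 [383, 156, 413, 189] [ 414.5 -320.6   82. ]
copper_1 0.7 [168, 119, 197, 149] [463.7 -25.5  18. ]
copper_1 0.51 [192, 146, 196, 147] [444.8 -40.9  18. ]
silver_1 0.81 [228, 105, 264, 130] [ 485.6 -119.2   18. ]
amber_tin 0.85 [123, 155, 161, 191] [406.5  41.   19. ]
bronze_bull 0.71 [370, 76, 411, 90] [ 529.8 -316.4   40. ]
brass_cap0 0.94 [261, 38, 293, 65] [ 575.9 -163.7    9. ]
```

View pics/w1.png

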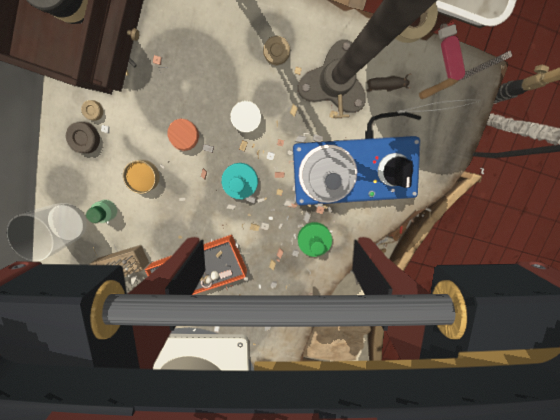

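Picture: weight on the platen at (328,178), knob (398,170), white pile (246,116), copper pile (183,134), bare bench round (170,75), pole (345,75), tin (140,177), cap (277,50), bull (390,83). The green and turquoise pieces at (315,240) and (240,181) are decoys. I'll go closer over the weight.

```bash
python3 -m creep '[{"translation":[0,20,40],"angular":[0,0,0],"jaw":1},{"translation":[0,45,75],"angular":[0,0,0],"jaw":1},{"translation":[0,67,110],"angular":[0,0,0],"jaw":1},{"translation":[0,67,140],"angular":[0,0,0],"jaw":1},{"translation":[0,67,150],"angular":[0,0,0],"jaw":1},{"translation":[0,67,150],"angular":[0,0,0],"jaw":1},{"translation":[0,67,150],"angular":[0,0,0],"jaw":1},{"translation":[0,67,150],"angular":[0,0,0],"jaw":1}]'
python3 look.py w2.png
```

```text
t: 3.45
ee_pos: [392.8, -234.4, 150.7]
orientation: [3.14, 0.0, 0.003]
ft_force: [0.2, 1.1, 1.1]
width: 87.5
grasp_force: 0.0
t 3.45 tcp [ 392.8 -234.4  150.7] x [1.    0.    0.002] y [ 0.    -1.     0.001] z [ 0.002 -0.001 -1.   ] w 87.52201783792668 q [-0.56  0.29  2.05  0.    0.8   1.01] F [0.2 1.1 1.1]
weight 0.67 [243, 259, 295, 298] [ 335.9 -226.    70. ]
weight 0.66 [250, 168, 309, 235] [ 407.1 -235.4   70. ]
selector_grip 0.66 [361, 167, 413, 222] [ 415.6 -321.    82. ]
copper_1 0.98 [46, 113, 90, 158] [463.1 -26.   18. ]
copper_1 0.44 [81, 120, 95, 144] [466.3 -46.7  18. ]
copper_1 0.44 [70, 139, 92, 160] [449.4 -37.3  18. ]
silver_1 0.7 [131, 87, 186, 132] [ 486.1 -120.1   18. ]
silver_1 0.61 [79, 146, 92, 159] [446.1 -41.3  18. ]
silver_1 0.48 [169, 85, 186, 122] [ 491.1 -138.6   18. ]
silver_1 0.48 [227, 99, 423, 239] [ 428.7 -280.6   18. ]
amber_tin 0.75 [1, 170, 50, 219] [403.6  31.6  19. ]
amber_tin 0.55 [342, 40, 407, 71] [ 532.8 -322.9   19. ]
bronze_bull 0.82 [340, 35, 407, 71] [ 529.9 -315.6   40. ]
bronze_bull 0.5 [68, 128, 92, 159] [455.5 -51.7  40. ]
bronze_bull 0.18 [180, 95, 179, 102] [ 493. -148.   40.]
brass_cap0 0.94 [180, 2, 224, 30] [ 569.5 -164.     9. ]
```

View pics/w2.png

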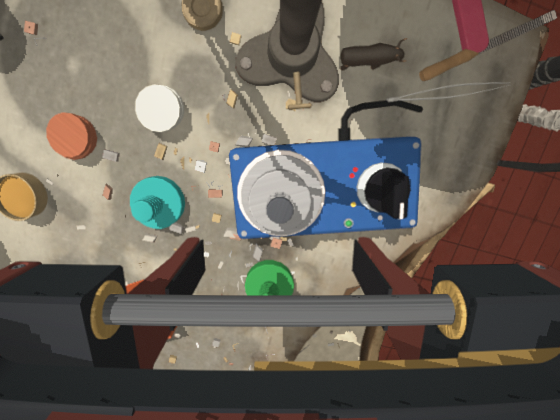

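Picture: handle top at (280,208), platen disc centred near (281,192), knob bar (388,190) with its white line at (402,211), green decoy (270,285), bull (373,53).

```bash
python3 - <<'E'
from h import *
im=cv2.imread('pics/w2.png')
print('handle',at('wrist',(280,208.5),90)); 
for n,u,z in (('corners',(236,157),30),('c',(416,146),30),('c',(414,223),30),('c',(243,233),30),('silver ctr',(158,108),18),('copper ctr',(71,136),18),('dots',(380,219),30),('low',(353,204),30),('high',(353,174),30),('line',(402,211),82)): print(n,u,at('wrist',u,z))
# platen rim: bright pixels not blue
hsv=cv2.cvtColor(im,cv2.COLOR_BGR2HSV)
m=((hsv[:,:,1]<60)&(hsv[:,:,2]>90)).astype(np.uint8); m[:148]=0;m[240:]=0;m[:,:236]=0;m[:,330:]=0
k=max(cv2.findContours(m,0,1)[0],key=cv2.contourArea); h=cv2.convexHull(k)
P=np.array([at('wrist',p[0],44)[:2] for p in h]); 
c,r=cv2.minEnclosingCircle(P.astype(np.float32)); print('platen',c,r)
for name,(x0,y0,x1,y1),lo in (('silver',(125,75,195,140),None),('copper',(40,105,100,165),None)):
    s=hsv[y0:y1,x0:x1]
    m=((s[:,:,1]<40)&(s[:,:,2]>170)) if name=='silver' else ((s[:,:,1]>110)&(s[:,:,2]>90)&((s[:,:,0]<12)))
    k=max(cv2.findContours(m.astype(np.uint8),0,1)[0],key=cv2.contourArea)
    for z in (12,18,24):
        P=np.array([at('wrist',p[0]+[x0,y0],z)[:2] for p in k]);c,r=cv2.minEnclosingCircle(P.astype(np.float32));e=cv2.fitEllipse(P.astype(np.float32));print(name,z,np.round(c,1),round(r,1),np.round(e[0],1),np.round(e[1],1))
E
```

```text
handle [ 405.7 -235.3   90. ]
corners (236, 157) [ 440.5 -194.3   30. ]
c (416, 146) [ 451.1 -363.7   30. ]
c (414, 223) [ 375.3 -370.3   30. ]
c (243, 233) [ 365.2 -198.5   30. ]
silver ctr (158, 108) [ 486.3 -119.5   18. ]
copper ctr (71, 136) [461.7 -29.   18. ]
dots (380, 219) [ 379.6 -335.2   30. ]
low (353, 204) [ 395.  -307.2   30. ]
high (353, 174) [ 424.4 -305.4   30. ]
line (402, 211) [ 401.5 -334.    82. ]
platen (405.7441101074219, -235.0397186279297) 42.80949783325195
silver 12 [ 487.3 -117.2] 23.9 [ 487.2 -116.2] [43.1 45.5]
silver 18 [ 486.3 -119.7] 23.4 [ 486.7 -118.6] [42.3 44.6]
silver 24 [ 485.9 -122. ] 22.9 [ 486.2 -120.9] [41.4 43.7]
copper 12 [463.2 -24.9] 26.6 [462.  -24.7] [44.6 52.3]
copper 18 [463.2 -29.1] 26.1 [462.  -28.9] [43.7 51.2]
copper 24 [463.2 -33.2] 25.5 [462.  -33.1] [42.8 50.2]
```

```bash
python3 -m creep '[{"translation":[13,1,20],"angular":[0,0,0],"jaw":1},{"translation":[13,1,50],"angular":[0,0,0],"jaw":1},{"translation":[13,1,75],"angular":[0,0,0],"jaw":1},{"translation":[13,1,88],"angular":[0,0,0],"jaw":1},{"translation":[13,1,88.5],"angular":[0,0,0],"jaw":0},{"translation":[13,1,88.5],"angular":[0,0,0],"jaw":0},{"translation":[13,1,88.5],"angular":[0,0,0],"jaw":0},{"translation":[13,1,88.5],"angular":[0,0,0],"jaw":0}]'; python3 -c "
from h import *
show()"
```

```text
t: 4.9
ee_pos: [405.5, -235.3, 61.8]
orientation: [3.141, -0.0, 0.002]
ft_force: [0.1, -0.1, 0.2]
width: 51.3
grasp_force: 0.0
t 4.9 tcp [ 405.5 -235.3   61.8] x [ 1.    -0.     0.001] y [-0.    -1.     0.001] z [ 0.001 -0.001 -1.   ] w 51.30957101756738 q [-0.55  0.47  2.06 -0.    0.6   1.02] F [ 0.1 -0.1  0.2]
```

```bash
python3 -m creep '[{"translation":[0,0,0],"angular":[0,0,0],"jaw":0},{"translation":[0,0,0],"angular":[0,0,0],"jaw":0},{"translation":[0,0,0],"angular":[0,0,0],"jaw":0},{"translation":[0,0,0],"angular":[0,0,0],"jaw":0},{"translation":[0,0,0],"angular":[0,0,0],"jaw":0},{"translation":[0,0,-3],"angular":[0,0,0],"jaw":0},{"translation":[0,0,-15],"angular":[0,0,0],"jaw":0},{"translation":[0,0,-40],"angular":[0,0,0],"jaw":0}]'; python3 -c "
from h import *
show();print(delta((555,-50,100)))"
```

```text
t: 5.9
ee_pos: [404.4, -234.6, 101.4]
orientation: [-3.14, 0.0, 0.003]
ft_force: [-0.3, -0.4, -2.7]
width: 21.4
grasp_force: 30.0
t 5.9 tcp [ 404.4 -234.6  101.4] x [ 1.    -0.    -0.002] y [-0.    -1.    -0.001] z [-0.002  0.001 -1.   ] w 21.3603288698226 q [-0.55  0.39  2.05  0.    0.7   1.02] F [-0.3 -0.4 -2.7]
(array([ 150.6, -184.7,    1.3]), array([0., 0., 0.]))
```

```bash
python3 -m creep '[{"translation":[20,-25,-10],"angular":[0,0,0],"jaw":0},{"translation":[45,-55,-10],"angular":[0,0,0],"jaw":0},{"translation":[75,-92,-10],"angular":[0,0,0],"jaw":0},{"translation":[105,-129,-10],"angular":[0,0,0],"jaw":0},{"translation":[130,-160,-5],"angular":[0,0,0],"jaw":0},{"translation":[145,-178,5],"angular":[0,0,0],"jaw":0},{"translation":[150,-185,30],"angular":[0,0,0],"jaw":0},{"translation":[150,-185,60],"angular":[0,0,0],"jaw":0}]'; python3 -c "
from h import *
show()"
```

```text
t: 6.9
ee_pos: [555.7, -49.8, 40.8]
orientation: [3.141, 0.001, 0.002]
ft_force: [-0.0, 0.3, -3.0]
width: 21.5
grasp_force: 30.0
t 6.9 tcp [555.7 -49.8  40.8] x [1.    0.001 0.001] y [ 0.001 -1.     0.   ] z [ 0.001 -0.    -1.   ] w 21.45251622281188 q [-0.11  0.6   1.87 -0.    0.67  1.46] F [-0.   0.3 -3. ]
```

```bash
python3 -m creep '[{"translation":[0,0,10],"angular":[0,0,0],"jaw":0},{"translation":[0,0,18],"angular":[0,0,0],"jaw":0},{"translation":[0,0,22],"angular":[0,0,0],"jaw":0},{"translation":[0,0,23],"angular":[0,0,0],"jaw":0},{"translation":[0,0,23],"angular":[0,0,0],"jaw":0},{"translation":[0,0,23],"angular":[0,0,0],"jaw":0},{"translation":[0,0,23],"angular":[0,0,0],"jaw":0.6},{"translation":[0,0,23],"angular":[0,0,0],"jaw":0.6}]'; python3 -c "
from h import *
show()"; python3 -m creep '[{"translation":[0,0,0],"angular":[0,0,0],"jaw":0.6},{"translation":[0,0,0],"angular":[0,0,0],"jaw":0.7},{"translation":[0,0,-30],"angular":[0,0,0],"jaw":1},{"translation":[0,0,-80],"angular":[0,0,0],"jaw":1},{"translation":[-40,-10,-130],"angular":[0,0,0],"jaw":1},{"translation":[-80,10,-160],"angular":[0,0,0],"jaw":1},{"translation":[-110,40,-160],"angular":[0,0,0],"jaw":1},{"translation":[-120,60,-160],"angular":[0,0,0],"jaw":1}]';  python3 look.py w3.png
```

```text
t: 7.9
ee_pos: [555.6, -50.1, 18.5]
orientation: [3.142, -0.0, 0.001]
ft_force: [0.9, -0.1, 0.1]
width: 38.0
grasp_force: 0.0
t 7.9 tcp [555.6 -50.1  18.5] x [ 1.    -0.     0.001] y [-0. -1.  0.] z [ 0.001 -0.    -1.   ] w 38.002890463763926 q [-0.11  0.64  1.88  0.    0.63  1.46] F [ 0.9 -0.1  0.1]
t: 8.9
ee_pos: [433.5, -110.7, 178.8]
orientation: [3.141, -0.001, 0.001]
ft_force: [0.5, -1.0, -0.1]
width: 87.9
grasp_force: 0.0
t 8.9 tcp [ 433.5 -110.7  178.8] x [ 1. -0.  0.] y [-0. -1.  0.] z [ 0. -0. -1.] w 87.93149369448999 q [-0.28  0.23  2.05 -0.    0.87  1.29] F [ 0.5 -1.  -0.1]
platen 0.83 [345, 141, 519, 264] [ 434.4 -270.9   44. ]
weight 0.88 [249, 206, 297, 253] [ 413.7 -105.7   70. ]
weight 0.59 [196, 54, 248, 114] [544.8 -62.1  70. ]
weight 0.59 [348, 285, 361, 297] [ 347.  -188.6   70. ]
weight 0.27 [309, 42, 348, 80] [ 563.1 -153.1   70. ]
selector_grip 0.86 [467, 205, 520, 252] [ 418.  -314.2   82. ]
copper_1 0.96 [179, 154, 220, 191] [462.3 -24.4  18. ]
silver_1 0.83 [263, 130, 308, 168] [ 487.2 -118.3   18. ]
silver_1 0.42 [268, 132, 272, 143] [ 498.9 -102.1   18. ]
amber_tin 0.67 [119, 200, 172, 243] [406.5  41.6  19. ]
bronze_bull 0.98 [446, 94, 514, 116] [ 532.4 -310.4   40. ]
brass_cap0 0.68 [310, 40, 347, 80] [ 577.9 -163.1    9. ]
```

View pics/w3.png

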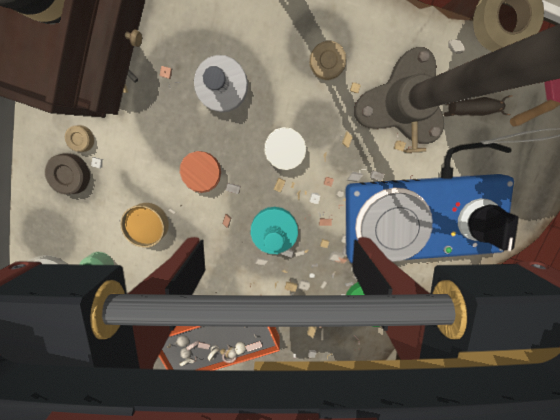

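Picture: the weight stands at (216,82) on bare bench. Copper (200,172), white (285,149), and the bared platen with its scribed circle at (397,230). Next I measure the circle and the pile heights by parallax.

```bash
cat > fit.py <<'E'
from h import *
def disc(im,kind,near,z,n='wrist',info=None,r=45):
    """fit top-face circle of kind near world xy at height z -> centre, axes"""
    u=proj(n,[[near[0],near[1],z]],info)[0]; x0,y0=np.maximum((u-r).astype(int),0)
    s=cv2.cvtColor(im[y0:y0+2*r,x0:x0+2*r],cv2.COLOR_RGB2HSV)
    m=((s[:,:,1]<45)&(s[:,:,2]>165)) if kind=='silver' else ((s[:,:,1]>100)&(s[:,:,2]>120)&((s[:,:,0]<11)|(s[:,:,0]>175)))
    m=cv2.morphologyEx(m.astype(np.uint8),cv2.MORPH_OPEN,np.ones((3,3)))
    k=cv2.convexHull(max(cv2.findContours(m,0,1)[0],key=cv2.contourArea))
    P=np.array([at(n,p[0]+[x0,y0],z,info)[:2] for p in k],np.float32)
    e=cv2.fitEllipse(P); return np.round(e[0],1),np.round(e[1],1)
E
python3 - <<'E'
from fit import *
im=cv2.imread('pics/w3.png')[:,:,::-1]
for k,p in(('silver',(486,-119)),('copper',(463,-26))):
    for z in (12,18,24): print(k,z,*disc(im,k,p,z))
# scribed circle: rectify platen plane, 8px/mm
c0=np.array([405.7,-235.5]);g=np.arange(-50,50,.25);X,Y=np.meshgrid(g,g)
pts=np.c_[c0[0]+X.ravel(),c0[1]+Y.ravel(),np.full(X.size,44.)]
uv=proj('wrist',pts).astype(np.float32).reshape(X.shape+(2,))
t=cv2.remap(im,uv[...,0],uv[...,1],cv2.INTER_CUBIC)   # cols=x rows=y
cv2.imwrite('pics/pl.png',cv2.resize(t[:,:,::-1],(560,560)))
gr=cv2.GaussianBlur(cv2.cvtColor(t,cv2.COLOR_RGB2GRAY),(0,0),2).astype(float)
# template search: dark ring radius 23.5 against radii 20.5 & 26.5 ; rim radius 38
a=np.linspace(0,2*np.pi,180)
def ring(cx,cy,r):
    return cv2.remap(gr.astype(np.float32),((cx+r*np.cos(a)+50)/.25).astype(np.float32)[None],((cy+r*np.sin(a)+50)/.25).astype(np.float32)[None],1).mean()
b=[]
for cx in np.arange(-8,8.1,.5):
    for cy in np.arange(-8,8.1,.5):
        b.append((ring(cx,cy,21.5)/2+ring(cx,cy,25.5)/2-ring(cx,cy,23.5),cx,cy,ring(cx,cy,36.5)-ring(cx,cy,39.5)))
b.sort(reverse=True);print('scribe',[(round(q[0],1),c0+q[1:3]) for q in b[:4]])
b.sort(key=lambda q:-q[3]);print('rim',[(round(q[3],1),c0+q[1:3]) for q in b[:4]])
E
```

```text
silver 12 [ 489.8 -116.3] [45.1 46.6]
silver 18 [ 490.1 -116.2] [44.3 45.8]
silver 24 [ 490.4 -116. ] [43.4 44.9]
copper 12 [464.5 -21.7] [43.6 46.2]
copper 18 [465.2 -23.3] [42.8 45.4]
copper 24 [466. -25.] [42.  44.5]
scribe [(np.float32(35.0), array([ 408.7, -235. ])), (np.float32(34.6), array([ 408.2, -235. ])), (np.float32(33.9), array([ 408.7, -235.5])), (np.float32(33.5), array([ 408.2, -235.5]))]
rim [(np.float32(48.3), array([ 413.7, -228.5])), (np.float32(47.7), array([ 413.7, -228. ])), (np.float32(46.4), array([ 413.7, -229. ])), (np.float32(46.3), array([ 413.2, -228. ]))]
```

View pics/pl.png

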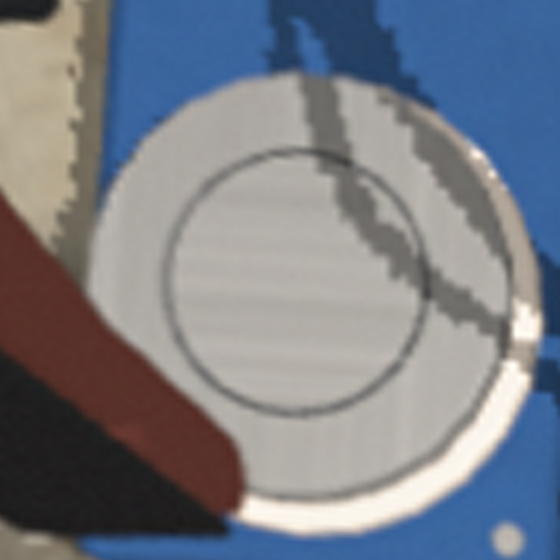

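Picture: the scribed circle is sharp. Wrist bias is 2–3 mm between views, so I'll centre the discs by two-way squeezing and measure relative to the TCP. First I need a low oblique look for the white pile's height.

```bash
python3 -m creep '[{"translation":[2,-40,10],"angular":[0,0,0],"jaw":1},{"translation":[5,-90,30],"angular":[0,0,0],"jaw":1},{"translation":[7,-131,60],"angular":[0,0,0],"jaw":1},{"translation":[7,-131,95],"angular":[0,0,0],"jaw":1},{"translation":[7,-131,120],"angular":[0,0,0],"jaw":1},{"translation":[7,-131,129],"angular":[0,0,0],"jaw":1},{"translation":[7,-131,129],"angular":[0,0,0],"jaw":1},{"translation":[7,-131,129],"angular":[0,0,0],"jaw":1}]'
python3 - <<'E'
from h import *
show();im=img('wrist')
out=[]
for p in((486,-119),(463,-26)):
    for z in (12,18,24):
        print(p,z,proj('wrist',[[p[0],p[1]-22,z],[p[0],p[1]+22,z],[p[0],p[1]+22,0],[p[0]-22,p[1],z]]).round(0).tolist())
    u=proj('wrist',[[p[0],p[1],12]])[0].astype(int);x0,y0=max(0,u[0]-45),max(0,u[1]-45);print('crop origin',x0,y0)
    out.append(cv2.resize(im[y0:y0+90,x0:x0+90,::-1],(400,400),interpolation=cv2.INTER_CUBIC))
cv2.imwrite('pics/ob.png',np.hstack(out))
E
```

```text
t: 10.35
ee_pos: [442.9, 20.9, 49.9]
orientation: [-3.142, 0.001, -0.002]
ft_force: [0.6, -0.7, 0.1]
width: 87.9
grasp_force: 0.0
t 10.35 tcp [442.9  20.9  49.9] x [ 1.    -0.     0.001] y [-0. -1. -0.] z [ 0.001  0.    -1.   ] w 87.92050060564088 q [0.02 0.47 2.12 0.   0.55 1.59] F [ 0.6 -0.7  0.1]
(486, -119) 12 [[510.0, 175.0], [449.0, 174.0], [440.0, 172.0], [475.0, 206.0]]
(486, -119) 18 [[516.0, 176.0], [454.0, 176.0], [440.0, 172.0], [480.0, 208.0]]
(486, -119) 24 [[523.0, 178.0], [460.0, 177.0], [440.0, 172.0], [486.0, 210.0]]
crop origin 434 129
(463, -26) 12 [[377.0, 207.0], [314.0, 207.0], [312.0, 203.0], [344.0, 237.0]]
(463, -26) 18 [[380.0, 209.0], [315.0, 209.0], [312.0, 203.0], [346.0, 240.0]]
(463, -26) 24 [[383.0, 211.0], [316.0, 211.0], [312.0, 203.0], [348.0, 243.0]]
crop origin 300 162
```

View pics/ob.png

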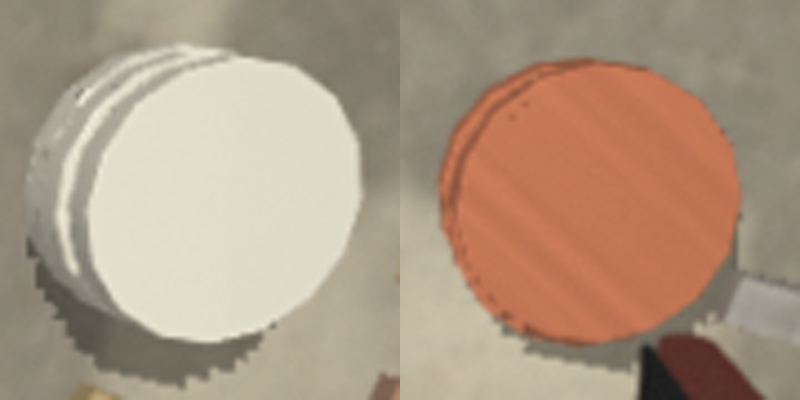

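Picture: white pile shows three discs (side shift ≈13.6 px, i.e. 18 mm), and copper is also three. So three of each. I'll square the copper pile first.

```bash
python3 -m creep '[{"translation":[5,10,-5],"angular":[0,0,-0.18],"jaw":1},{"translation":[10,20,-5],"angular":[0,0,-0.36],"jaw":1},{"translation":[15,30,-5],"angular":[0,0,-0.54],"jaw":1},{"translation":[21,40,-5],"angular":[0,0,-0.72],"jaw":1},{"translation":[21,45,-5],"angular":[0,0,-0.9],"jaw":1},{"translation":[21,45,-5],"angular":[0,0,-1.08],"jaw":1},{"translation":[21,45,-5],"angular":[0,0,-1.26],"jaw":1},{"translation":[21,45,-5],"angular":[0,0,-1.44],"jaw":1}]'; python3 -c "
from h import *
show();print(delta((464,-24,3.5),0.))"
```

```text
t: 11.4
ee_pos: [463.8, -24.3, 55.1]
orientation: [2.355, 2.077, 0.002]
ft_force: [-0.1, 0.3, -0.1]
width: 87.7
grasp_force: 0.0
t 11.4 tcp [463.8 -24.3  55.1] x [0.125 0.992 0.   ] y [ 0.992 -0.125  0.002] z [ 0.002 -0.    -1.   ] w 87.68268509917652 q [-0.08  0.48  2.08  0.    0.58  0.05] F [-0.1  0.3 -0.1]
(array([ 0.4,  0.1, 51.6]), array([ 0.002,  0.   , -0.125]))
```

```bash
python3 -m creep '[{"translation":[0,0,20],"angular":[0,0,-0.125],"jaw":1},{"translation":[0,0,38],"angular":[0,0,-0.125],"jaw":1},{"translation":[0,0,48],"angular":[0,0,-0.125],"jaw":1},{"translation":[0,0,51.5],"angular":[0,0,-0.125],"jaw":0.6},{"translation":[0,0,51.5],"angular":[0,0,-0.125],"jaw":0.5},{"translation":[0,0,51.5],"angular":[0,0,-0.125],"jaw":0.4},{"translation":[0,0,51.5],"angular":[0,0,-0.125],"jaw":0.4},{"translation":[0,0,51.5],"angular":[0,0,-0.125],"jaw":0.4}]';python3 -m creep '[{"translation":[0,0,0],"angular":[0,0,0],"jaw":0.4},{"translation":[0,0,0],"angular":[0,0,0],"jaw":0.4},{"translation":[0,0,0],"angular":[0,0,0],"jaw":0.4},{"translation":[0,0,0],"angular":[0,0,0],"jaw":1},{"translation":[0,0,0],"angular":[0,0,0],"jaw":1},{"translation":[0,0,0],"angular":[0,0,0],"jaw":1},{"translation":[0,0,0],"angular":[0,0,0],"jaw":1},{"translation":[0,0,-12],"angular":[0,0,0],"jaw":1}]'; python3 -c "
from h import *
show();print(delta((464,-24,3.5),np.pi/2))"
```

```text
t: 12.4
ee_pos: [462.8, -24.1, 2.9]
orientation: [-2.228, -2.214, 0.001]
ft_force: [-1.5, -0.2, 4.7]
width: 43.6
grasp_force: 30.0
t: 13.4
ee_pos: [462.5, -24.1, 14.5]
orientation: [-2.227, -2.214, 0.002]
ft_force: [0.7, 0.1, 0.1]
width: 86.9
grasp_force: 0.0
t 13.4 tcp [462.5 -24.1  14.5] x [0.006 1.    0.   ] y [ 1.    -0.006 -0.002] z [-0.002  0.    -1.   ] w 86.87417859134516 q [-0.08  0.57  2.08  0.    0.5  -0.07] F [0.7 0.1 0.1]
(array([ 0.1,  1.5, 11. ]), array([-1.000e-03,  1.000e-03,  1.565e+00]))
```

```bash
python3 -m creep '[{"translation":[0,0,-15],"angular":[0,0,0.18],"jaw":1},{"translation":[0,0,-15],"angular":[0,0,0.36],"jaw":1},{"translation":[0,0,-15],"angular":[0,0,0.54],"jaw":1},{"translation":[0,0,-15],"angular":[0,0,0.72],"jaw":1},{"translation":[0,0,-15],"angular":[0,0,0.9],"jaw":1},{"translation":[0,0,-15],"angular":[0,0,1.08],"jaw":1},{"translation":[0,0,-15],"angular":[0,0,1.26],"jaw":1},{"translation":[0,0,-15],"angular":[0,0,1.44],"jaw":1}]';python3 -m creep '[{"translation":[0,0,0],"angular":[0,0,0.125],"jaw":1},{"translation":[0,0,15],"angular":[0,0,0.125],"jaw":1},{"translation":[0,0,24],"angular":[0,0,0.125],"jaw":1},{"translation":[0,0,26.5],"angular":[0,0,0.125],"jaw":0.5},{"translation":[0,0,26.5],"angular":[0,0,0.125],"jaw":0.4},{"translation":[0,0,26.5],"angular":[0,0,0.125],"jaw":0.4},{"translation":[0,0,26.5],"angular":[0,0,0.125],"jaw":0.4},{"translation":[0,0,26.5],"angular":[0,0,0.125],"jaw":0.4}]';python3 -c "
from h import *
show()"
```

```text
t: 14.4
ee_pos: [463.4, -24.1, 30.4]
orientation: [3.136, 0.187, 0.001]
ft_force: [-0.3, 0.7, 0.7]
width: 87.8
grasp_force: 0.0
t: 15.4
ee_pos: [463.3, -24.1, 3.4]
orientation: [-3.142, 0.0, -0.001]
ft_force: [-0.2, -0.3, 0.7]
width: 43.2
grasp_force: 30.0
t 15.4 tcp [463.3 -24.1   3.4] x [ 1. -0.  0.] y [-0. -1. -0.] z [ 0.  0. -1.] w 43.184514025073476 q [-0.08  0.59  2.08  0.    0.47  1.49] F [-0.2 -0.3  0.7]
```

Copper pile is squared at the TCP. I'll rise straight up to calibrate the wrist view, then view the platen from the same relative pose.

```bash
python3 -m creep '[{"translation":[0,0,0],"angular":[0,0,0],"jaw":1},{"translation":[0,0,0],"angular":[0,0,0],"jaw":1},{"translation":[0,0,0],"angular":[0,0,0],"jaw":1},{"translation":[0,0,-25],"angular":[0,0,0],"jaw":1},{"translation":[0,0,-80],"angular":[0,0,0],"jaw":1},{"translation":[0,0,-130],"angular":[0,0,0],"jaw":1},{"translation":[0,0,-164.5],"angular":[0,0,0],"jaw":1},{"translation":[0,0,-164.5],"angular":[0,0,0],"jaw":1}]';python3 - <<'E'
from fit import *
show();info=ctrl.camera_info('wrist');im=img('wrist','w5.png')
print('copper',*disc(im,'copper',(463,-24),18,info=info));print('silver',*disc(im,'silver',(487,-118),18,info=info))
print(delta((407,-235,194)))
E
```

```text
t: 16.4
ee_pos: [465.0, -24.3, 170.2]
orientation: [3.141, -0.0, 0.009]
ft_force: [0.8, 0.0, -0.2]
width: 87.7
grasp_force: 0.0
t 16.4 tcp [465.  -24.3 170.2] x [ 1.    -0.     0.006] y [-0. -1.  0.] z [ 0.006 -0.    -1.   ] w 87.74160745051029 q [-0.08  0.27  2.02  0.    0.85  1.49] F [ 0.8  0.  -0.2]
copper [464.1 -24. ] [42.8 45.4]
silver [ 489.2 -116.1] [45.2 49.8]
(array([-56.6, 210.9, -25.6]), array([0., 0., 0.]))
```

```bash
python3 -m creep '[{"translation":[-14,45,-10],"angular":[0,0,0],"jaw":1},{"translation":[-28,95,-20],"angular":[0,0,0],"jaw":1},{"translation":[-42,145,-25],"angular":[0,0,0],"jaw":1},{"translation":[-54,190,-25],"angular":[0,0,0],"jaw":1},{"translation":[-57,211,-25],"angular":[0,0,0],"jaw":1},{"translation":[-57,211,-25],"angular":[0,0,0],"jaw":1},{"translation":[-57,211,-25],"angular":[0,0,0],"jaw":1},{"translation":[-57,211,-25],"angular":[0,0,0],"jaw":1}]'
cat > scr.py <<'E'
from h import *
def scribe(im,z=44.,c0=(407,-235),info=None):
    c0=np.array(c0,float);g=np.arange(-50,50,.25);X,Y=np.meshgrid(g,g)
    uv=proj('wrist',np.c_[c0[0]+X.ravel(),c0[1]+Y.ravel(),np.full(X.size,z)],info).astype(np.float32).reshape(X.shape+(2,))
    t=cv2.remap(im,uv[...,0],uv[...,1],cv2.INTER_CUBIC)
    gr=cv2.GaussianBlur(cv2.cvtColor(t,cv2.COLOR_RGB2GRAY),(0,0),2).astype(np.float32);a=np.linspace(0,2*np.pi,180)
    ring=lambda cx,cy,r:cv2.remap(gr,((cx+r*np.cos(a)+50)/.25).astype(np.float32)[None],((cy+r*np.sin(a)+50)/.25).astype(np.float32)[None],1).mean()
    b=max((ring(cx,cy,21.5)/2+ring(cx,cy,25.5)/2-ring(cx,cy,23.5),cx,cy) for cx in np.arange(-8,8.1,.25) for cy in np.arange(-8,8.1,.25))
    return b[0],c0+b[1:]
E
python3 - <<'E'
from scr import *
from fit import disc
show();info=ctrl.camera_info('wrist');im=img('wrist','w6.png');print(scribe(im,info=info))
print('silver',*disc(im,'silver',(487,-118),18,info=info),'copper',*disc(im,'copper',(463,-24),18,info=info))
print(delta((489,-118,40),0.))
E
```

```text
t: 17.45
ee_pos: [406.1, -234.0, 192.2]
orientation: [-3.141, -0.002, 0.001]
ft_force: [0.5, 0.2, 0.6]
width: 87.9
grasp_force: 0.0
t 17.45 tcp [ 406.1 -234.   192.2] x [ 1.     0.001 -0.001] y [ 0.001 -1.    -0.001] z [-0.001  0.001 -1.   ] w 87.90081673923872 q [-0.55  0.24  1.99  0.    0.91  1.02] F [0.5 0.2 0.6]
(np.float32(39.028397), array([ 406.25, -236.75]))
silver [ 487.9 -118.4] [44.  46.9] copper [464.4 -25.5] [42.8 46.4]
(array([  83. , -116. ,  152.4]), array([-1.00e-03,  0.00e+00, -1.57e+00]))
```

```bash
python3 -m creep '[{"translation":[15,-20,10],"angular":[0,0,-0.18],"jaw":1},{"translation":[30,-45,20],"angular":[0,0,-0.36],"jaw":1},{"translation":[50,-75,40],"angular":[0,0,-0.54],"jaw":1},{"translation":[70,-105,60],"angular":[0,0,-0.72],"jaw":1},{"translation":[81,-116,90],"angular":[0,0,-0.9],"jaw":1},{"translation":[81,-116,115],"angular":[0,0,-1.08],"jaw":1},{"translation":[81,-116,140],"angular":[0,0,-1.26],"jaw":1},{"translation":[81,-116,150],"angular":[0,0,-1.44],"jaw":1}]'; python3 -c "
from h import *
show();print(delta((487.3,-118,3.5),0.))"
```

```text
t: 18.5
ee_pos: [486.5, -118.0, 41.3]
orientation: [-2.353, -2.079, 0.002]
ft_force: [-0.4, 0.5, 0.6]
width: 87.7
grasp_force: 0.0
t 18.5 tcp [ 486.5 -118.    41.3] x [0.123 0.992 0.   ] y [ 0.992 -0.123 -0.002] z [-0.002  0.001 -1.   ] w 87.70634237468575 q [-0.26  0.54  2.    0.    0.6  -0.14] F [-0.4  0.5  0.6]
(array([ 0.1,  0.9, 37.8]), array([-0.002, -0.   , -0.124]))
```

```bash
python3 -m creep '[{"translation":[0,0.5,14],"angular":[0,0,-0.125],"jaw":1},{"translation":[0,0.5,28],"angular":[0,0,-0.125],"jaw":1},{"translation":[0,0.5,36],"angular":[0,0,-0.125],"jaw":1},{"translation":[0,0.5,37.5],"angular":[0,0,-0.125],"jaw":0.4},{"translation":[0,0.5,37.5],"angular":[0,0,-0.125],"jaw":0.4},{"translation":[0,0.5,37.5],"angular":[0,0,-0.125],"jaw":0.4},{"translation":[0,0.5,37.5],"angular":[0,0,-0.125],"jaw":0.4},{"translation":[0,0.5,37.5],"angular":[0,0,-0.125],"jaw":0.4}]';python3 -m creep '[{"translation":[0,0,0],"angular":[0,0,0],"jaw":0.4},{"translation":[0,0,0],"angular":[0,0,0],"jaw":0.4},{"translation":[0,0,0],"angular":[0,0,0],"jaw":0.4},{"translation":[0,0,0],"angular":[0,0,0],"jaw":1},{"translation":[0,0,0],"angular":[0,0,0],"jaw":1},{"translation":[0,0,0],"angular":[0,0,0],"jaw":1},{"translation":[0,0,-10],"angular":[0,0,0],"jaw":1},{"translation":[0,0,-26],"angular":[0,0,0.18],"jaw":1}]'; python3 -m creep '[{"translation":[0,0,0],"angular":[0,0,0.18],"jaw":1},{"translation":[0,0,0],"angular":[0,0,0.36],"jaw":1},{"translation":[0,0,0],"angular":[0,0,0.54],"jaw":1},{"translation":[0,0,0],"angular":[0,0,0.72],"jaw":1},{"translation":[0,0,0],"angular":[0,0,0.9],"jaw":1},{"translation":[0,0,0],"angular":[0,0,1.08],"jaw":1},{"translation":[0,0,0],"angular":[0,0,1.26],"jaw":1},{"translation":[0,0,0],"angular":[0,0,1.39],"jaw":1}]';python3 -c "
from h import *
show();print(delta((487.3,-118,3.5),np.pi/2))"
```

```text
t: 19.5
ee_pos: [487.9, -119.3, 5.4]
orientation: [2.228, 2.214, 0.001]
ft_force: [-1.0, -0.8, 1.1]
width: 43.2
grasp_force: 30.0
t: 20.5
ee_pos: [487.3, -119.1, 31.5]
orientation: [-2.421, -2.0, 0.001]
ft_force: [-0.4, 0.2, 0.8]
width: 87.0
grasp_force: 0.0
t: 21.5
ee_pos: [487.9, -119.2, 31.8]
orientation: [3.141, -0.016, 0.001]
ft_force: [0.1, -0.5, -0.1]
width: 88.0
grasp_force: 0.0
t 21.5 tcp [ 487.9 -119.2   31.8] x [ 1.    -0.01   0.001] y [-0.01 -1.    0.  ] z [ 0.001 -0.    -1.   ] w 87.95776194834923 q [-0.26  0.56  2.    0.    0.58  1.32] F [ 0.1 -0.5 -0.1]
(array([-0.6, -1.2, 28.3]), array([ 0.   , -0.001, -0.01 ]))
```

```bash
python3 -m creep '[{"translation":[0,0,12],"angular":[0,0,-0.01],"jaw":1},{"translation":[0,0,24],"angular":[0,0,-0.01],"jaw":1},{"translation":[0,0,28],"angular":[0,0,-0.01],"jaw":0.4},{"translation":[0,0,28],"angular":[0,0,-0.01],"jaw":0.4},{"translation":[0,0,28],"angular":[0,0,-0.01],"jaw":0.4},{"translation":[0,0,28],"angular":[0,0,-0.01],"jaw":0.4},{"translation":[0,0,28],"angular":[0,0,-0.01],"jaw":0.4},{"translation":[0,0,28],"angular":[0,0,-0.01],"jaw":0.4}]';python3 -m creep '[{"translation":[0,0,0],"angular":[0,0,0],"jaw":0.4},{"translation":[0,0,0],"angular":[0,0,0],"jaw":0.4},{"translation":[0,0,0],"angular":[0,0,0],"jaw":0.65},{"translation":[0,0,0],"angular":[0,0,0],"jaw":0.65},{"translation":[0,0,-6],"angular":[0,0,0],"jaw":0.65},{"translation":[0,0,-10],"angular":[0,0,0],"jaw":0.65},{"translation":[0,0,-10],"angular":[0,0,0],"jaw":0.65},{"translation":[0,0,-10],"angular":[0,0,0],"jaw":0.65}]'; python3 -c "
from h import *
show()"
```

```text
t: 22.5
ee_pos: [487.8, -119.1, 3.4]
orientation: [3.142, 0.008, 0.001]
ft_force: [-0.1, 1.2, 2.4]
width: 43.4
grasp_force: 30.0
t: 23.5
ee_pos: [487.7, -119.2, 13.3]
orientation: [3.142, 0.008, 0.0]
ft_force: [-0.4, 0.4, -0.3]
width: 57.0
grasp_force: 0.0
t 23.5 tcp [ 487.7 -119.2   13.3] x [1.    0.005 0.   ] y [ 0.005 -1.     0.   ] z [ 0. -0. -1.] w 57.03606792503258 q [-0.26  0.6   2.   -0.    0.54  1.3 ] F [-0.4  0.4 -0.3]
```

```bash
python3 -m creep '[{"translation":[0,0,0],"angular":[0,0,0],"jaw":0.4},{"translation":[0,0,0],"angular":[0,0,0],"jaw":0.4},{"translation":[0,0,0],"angular":[0,0,0],"jaw":0.4},{"translation":[0,0,0],"angular":[0,0,0],"jaw":0.4},{"translation":[0,0,-5],"angular":[0,0,0],"jaw":0.4},{"translation":[0,0,-20],"angular":[0,0,0],"jaw":0.4},{"translation":[0,0,-50],"angular":[0,0,0],"jaw":0.4},{"translation":[0,0,-80],"angular":[0,0,0],"jaw":0.4}]';python3 -c "
from h import *
show();print(delta((405.3,-236.3,70)))"
```

```text
t: 24.5
ee_pos: [487.6, -119.2, 94.8]
orientation: [3.142, 0.008, 0.0]
ft_force: [0.4, 0.6, -1.3]
width: 42.7
grasp_force: 30.0
t 24.5 tcp [ 487.6 -119.2   94.8] x [1.    0.005 0.   ] y [ 0.005 -1.     0.   ] z [ 0. -0. -1.] w 42.740983789363455 q [-0.26  0.44  1.98  0.    0.72  1.3 ] F [ 0.4  0.6 -1.3]
(array([-82.9, 116.7,  24.8]), array([0., 0., 0.]))
```

```bash
python3 -m creep '[{"translation":[-15,22,-5],"angular":[0,0,0],"jaw":0.4},{"translation":[-35,50,-5],"angular":[0,0,0],"jaw":0.4},{"translation":[-58,82,-5],"angular":[0,0,0],"jaw":0.4},{"translation":[-77,108,0],"angular":[0,0,0],"jaw":0.4},{"translation":[-83,117,10],"angular":[0,0,0],"jaw":0.4},{"translation":[-83,117,24],"angular":[0,0,0],"jaw":0.4},{"translation":[-83,117,34],"angular":[0,0,0],"jaw":0.4},{"translation":[-83,117,34],"angular":[0,0,0],"jaw":0.4}]';python3 -c "
from h import *
show();print(delta((405.3,-236.3,45.3)))"
```

```text
t: 25.5
ee_pos: [405.0, -235.5, 58.1]
orientation: [-3.14, -0.01, 0.003]
ft_force: [0.1, -0.4, -0.9]
width: 42.6
grasp_force: 30.0
t 25.5 tcp [ 405.  -235.5   58.1] x [ 1.     0.006 -0.002] y [ 0.006 -1.    -0.001] z [-0.002  0.001 -1.   ] w 42.5590181704203 q [-0.55  0.48  2.06  0.    0.6   1.01] F [ 0.1 -0.4 -0.9]
(array([ 0.3,  0.8, 12.8]), array([0., 0., 0.]))
```

```bash
python3 -m creep '[{"translation":[0,0.5,5],"angular":[0,0,0],"jaw":0.4},{"translation":[0,0.5,9],"angular":[0,0,0],"jaw":0.4},{"translation":[0,0.5,12],"angular":[0,0,0],"jaw":0.4},{"translation":[0,0.5,13],"angular":[0,0,0],"jaw":0.4},{"translation":[0,0.5,13],"angular":[0,0,0],"jaw":0.4},{"translation":[0,0.5,13],"angular":[0,0,0],"jaw":0.4},{"translation":[0,0.5,13],"angular":[0,0,0],"jaw":0.4},{"translation":[0,0.5,13],"angular":[0,0,0],"jaw":0.4}]';python3 -c "
from h import *
show()"
```

```text
t: 26.5
ee_pos: [405.2, -237.1, 46.2]
orientation: [3.142, 0.007, 0.0]
ft_force: [-0.7, 0.4, -0.8]
width: 42.6
grasp_force: 30.0
t 26.5 tcp [ 405.2 -237.1   46.2] x [1.    0.005 0.   ] y [ 0.005 -1.     0.   ] z [ 0. -0. -1.] w 42.645118076129776 q [-0.55  0.5   2.07  0.    0.57  1.01] F [-0.7  0.4 -0.8]
```

```bash
python3 -m creep '[{"translation":[0,-0.7,0.8],"angular":[0,0,0],"jaw":0.4},{"translation":[0,-0.7,0.8],"angular":[0,0,0],"jaw":0.4},{"translation":[0,-0.7,0.8],"angular":[0,0,0],"jaw":0.65},{"translation":[0,-0.7,0.8],"angular":[0,0,0],"jaw":0.65},{"translation":[0,-0.7,-10],"angular":[0,0,0],"jaw":1},{"translation":[0,-0.7,-50],"angular":[0,0,0],"jaw":1},{"translation":[0,-0.7,-100],"angular":[0,0,0],"jaw":1},{"translation":[0,-0.7,-149],"angular":[0,0,0],"jaw":1}]';python3 - <<'E'
from scr import *
from fit import disc
show();info=ctrl.camera_info('wrist');im=img('wrist','w7.png');print(scribe(im,info=info))
print('placed',*disc(im,'silver',(406,-236),50,info=info))
for z in (12,18): print('silver',*disc(im,'silver',(487,-118),z,info=info),'copper',*disc(im,'copper',(463,-24),z+6,info=info))
print(delta((463,-24,60)))
E
```

```text
t: 27.5
ee_pos: [405.0, -236.3, 197.4]
orientation: [3.141, 0.007, 0.001]
ft_force: [0.8, -1.0, -0.3]
width: 87.4
grasp_force: 0.0
t 27.5 tcp [ 405.  -236.3  197.4] x [1.    0.005 0.   ] y [ 0.005 -1.     0.   ] z [ 0. -0. -1.] w 87.37361551830178 q [-0.55  0.23  1.99  0.    0.92  1.01] F [ 0.8 -1.  -0.3]
(np.float32(43.76288), array([ 405.5, -236.5]))
placed [ 409.7 -236.4] [79.  79.9]
silver [ 489.3 -119.3] [43.9 47. ] copper [464.1 -25.2] [42.8 45.6]
silver [ 489.  -121.3] [43.1 46.2] copper [464.3 -28.9] [42.  44.8]
(array([  54.9, -214.5,  142.5]), array([0., 0., 0.]))
```

View pics/w7.png

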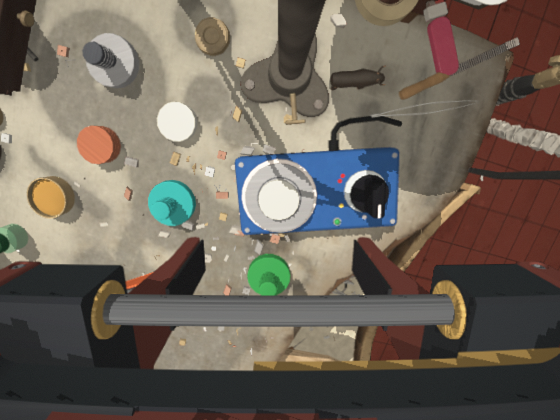

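Picture: the silver disc sits at (278,200), concentric with the scribe within ~1 mm. White pile (176,121), copper (98,145) and weight (108,58) are all undisturbed. Next is copper.

```bash
python3 -m creep '[{"translation":[12,-40,10],"angular":[0,0,0],"jaw":1},{"translation":[25,-90,30],"angular":[0,0,0],"jaw":1},{"translation":[40,-145,50],"angular":[0,0,0],"jaw":1},{"translation":[53,-195,80],"angular":[0,0,0],"jaw":1},{"translation":[57,-212.5,115],"angular":[0,0,0],"jaw":1},{"translation":[57,-212.5,145],"angular":[0,0,0],"jaw":1},{"translation":[57,-212.5,155],"angular":[0,0,0],"jaw":0.65},{"translation":[57,-212.5,155],"angular":[0,0,0],"jaw":0.65}]';python3 - <<'E'
from h import *
show();print(delta((462.9,-24.1,13.3)))
im=cv2.imread('pics/w7.png')[:,:,::-1]
s=im[140:260,230:330];g=cv2.cvtColor(s,cv2.COLOR_RGB2HSV);m=((g[:,:,2]>215)&(g[:,:,1]<45)).astype(np.uint8);k=max(cv2.findContours(m,0,1)[0],key=cv2.contourArea);e=cv2.fitEllipse(k);print(np.round(e[0],1)+[230,140],np.round(e[1],1))
E
```

```text
t: 28.55
ee_pos: [461.1, -23.8, 40.3]
orientation: [-3.142, -0.007, 0.001]
ft_force: [-0.2, 0.1, 0.3]
width: 71.2
grasp_force: 0.0
t 28.55 tcp [461.1 -23.8  40.3] x [ 1.     0.004 -0.001] y [ 0.004 -1.    -0.   ] z [-0.001  0.    -1.   ] w 71.22665713969161 q [-0.08  0.51  2.08  0.    0.55  1.49] F [-0.2  0.1  0.3]
(array([ 1.8,  0.3, 27. ]), array([0., 0., 0.]))
[277.6 200.2] [36.3 40.2]
```

```bash
python3 -m creep '[{"translation":[1.3,0.3,12],"angular":[0,0,0],"jaw":0.65},{"translation":[1.3,0.3,22],"angular":[0,0,0],"jaw":0.65},{"translation":[1.3,0.3,27],"angular":[0,0,0],"jaw":0.65},{"translation":[1.3,0.3,27],"angular":[0,0,0],"jaw":0.65},{"translation":[1.3,0.3,27],"angular":[0,0,0],"jaw":0.65},{"translation":[1.3,0.3,27],"angular":[0,0,0],"jaw":0.65},{"translation":[1.3,0.3,27],"angular":[0,0,0],"jaw":0.65},{"translation":[1.3,0.3,27],"angular":[0,0,0],"jaw":0.65}]';python3 -c "
from h import *
show()
info=ctrl.camera_info('wrist');im=ctrl.get_image('wrist');im2=cv2.imread('pics/w7.png')[:,:,::-1]
"
```

```text
t: 29.55
ee_pos: [462.6, -23.9, 13.3]
orientation: [3.142, 0.008, 0.0]
ft_force: [-0.3, -0.8, 0.1]
width: 57.2
grasp_force: 0.0
t 29.55 tcp [462.6 -23.9  13.3] x [1.    0.005 0.   ] y [ 0.005 -1.     0.   ] z [ 0. -0. -1.] w 57.2293519237221 q [-0.08  0.57  2.08 -0.    0.49  1.49] F [-0.3 -0.8  0.1]
```

```bash
python3 -m creep '[{"translation":[0,0,0],"angular":[0,0,0],"jaw":0.4},{"translation":[0,0,0],"angular":[0,0,0],"jaw":0.4},{"translation":[0,0,0],"angular":[0,0,0],"jaw":0.4},{"translation":[0,0,0],"angular":[0,0,0],"jaw":0.4},{"translation":[0,0,-5],"angular":[0,0,0],"jaw":0.4},{"translation":[0,0,-20],"angular":[0,0,0],"jaw":0.4},{"translation":[0,0,-50],"angular":[0,0,0],"jaw":0.4},{"translation":[0,0,-80],"angular":[0,0,0],"jaw":0.4}]';python3 -m creep '[{"translation":[-7,25,-3],"angular":[0,0,0],"jaw":0.4},{"translation":[-20,73,-3],"angular":[0,0,0],"jaw":0.4},{"translation":[-33,121,-3],"angular":[0,0,0],"jaw":0.4},{"translation":[-47,169,-3],"angular":[0,0,0],"jaw":0.4},{"translation":[-56,202,0],"angular":[0,0,0],"jaw":0.4},{"translation":[-58.5,212,10],"angular":[0,0,0],"jaw":0.4},{"translation":[-58.5,212,22],"angular":[0,0,0],"jaw":0.4},{"translation":[-58.5,212,31],"angular":[0,0,0],"jaw":0.4}]';python3 -c "
from h import *
show()"
```

```text
t: 30.6
ee_pos: [462.4, -23.9, 94.8]
orientation: [-3.142, -0.007, -0.0]
ft_force: [0.3, 0.7, -1.3]
width: 43.2
grasp_force: 30.0
t: 31.6
ee_pos: [404.8, -235.0, 61.3]
orientation: [-3.141, -0.009, 0.002]
ft_force: [0.0, -0.8, -0.5]
width: 43.0
grasp_force: 30.0
t 31.6 tcp [ 404.8 -235.    61.3] x [ 1.     0.006 -0.001] y [ 0.006 -1.    -0.001] z [-0.001  0.001 -1.   ] w 42.98918982552397 q [-0.55  0.47  2.06  0.    0.61  1.01] F [ 0.  -0.8 -0.5]
```

```bash
python3 -m creep '[{"translation":[0,0,5],"angular":[0,0,0],"jaw":0.4},{"translation":[0,0,9],"angular":[0,0,0],"jaw":0.4},{"translation":[0,0,10.9],"angular":[0,0,0],"jaw":0.4},{"translation":[0,0,10.9],"angular":[0,0,0],"jaw":0.4},{"translation":[0,0,10.9],"angular":[0,0,0],"jaw":0.4},{"translation":[0,0,10.9],"angular":[0,0,0],"jaw":0.4},{"translation":[0,0,10.9],"angular":[0,0,0],"jaw":0.4},{"translation":[0,0,10.9],"angular":[0,0,0],"jaw":0.4}]';python3 -c "
from h import *
show()"
python3 -m creep '[{"translation":[0,0,0.2],"angular":[0,0,0],"jaw":0.5},{"translation":[0,0,0.2],"angular":[0,0,0],"jaw":0.65},{"translation":[0,0,0.2],"angular":[0,0,0],"jaw":0.65},{"translation":[0,0,-10],"angular":[0,0,0],"jaw":1},{"translation":[0,0,-40],"angular":[0,0,0],"jaw":1},{"translation":[0,0,-90],"angular":[0,0,0],"jaw":1},{"translation":[0,0,-140],"angular":[0,0,0],"jaw":1},{"translation":[0,0,-146],"angular":[0,0,0],"jaw":1}]'
cat > chk.py <<'E'
from fit import *
import sys
show();info=ctrl.camera_info('wrist');im=img('wrist')
zs=float(sys.argv[1]);zc=float(sys.argv[2])
if zs: print('silver',*disc(im,'silver',(487,-119),zs,info=info))
if zc: print('copper',*disc(im,'copper',(463,-24),zc,info=info))
k,z=sys.argv[3],float(sys.argv[4])
u=proj('wrist',[[406,-236,z]],info)[0].astype(int);s=im[u[1]-32:u[1]+32,u[0]-32:u[0]+32]
g=cv2.cvtColor(s,cv2.COLOR_RGB2HSV);m=(((g[:,:,2]>215)&(g[:,:,1]<45)) if k=='silver' else ((g[:,:,1]>100)&(g[:,:,2]>90)&((g[:,:,0]<12)|(g[:,:,0]>175)))).astype(np.uint8)
c=cv2.convexHull(max(cv2.findContours(m,0,1)[0],key=cv2.contourArea));P=np.array([at('wrist',p[0]+u-32,z,info)[:2] for p in c],np.float32);e=cv2.fitEllipse(P);print('placed',np.round(e[0],1),np.round(e[1],1))
E
python3 chk.py 12 12 copper 56
```

```text
t: 32.6
ee_pos: [405.0, -236.2, 51.3]
orientation: [3.142, 0.008, 0.0]
ft_force: [-0.1, 0.1, -0.3]
width: 42.6
grasp_force: 30.0
t 32.6 tcp [ 405.  -236.2   51.3] x [1.    0.005 0.   ] y [ 0.005 -1.     0.   ] z [ 0. -0. -1.] w 42.58677122686771 q [-0.55  0.49  2.07 -0.    0.58  1.01] F [-0.1  0.1 -0.3]
t: 33.6
ee_pos: [406.9, -237.3, 201.2]
orientation: [3.138, 0.007, 0.01]
ft_force: [0.2, 0.0, -0.4]
width: 87.7
grasp_force: 0.0
t 33.6 tcp [ 406.9 -237.3  201.2] x [1.    0.005 0.006] y [ 0.005 -1.     0.004] z [ 0.006 -0.004 -1.   ] w 87.72728169583915 q [-0.55  0.22  1.98  0.    0.93  1.01] F [ 0.2  0.  -0.4]
silver [ 488.7 -119. ] [44.2 45.6]
copper [463.8 -25. ] [42.9 44.5]
placed [ 405.8 -236.2] [42.9 43.3]
```

```bash
python3 -m creep '[{"translation":[20,-28,15],"angular":[0,0,0],"jaw":1},{"translation":[45,-63,40],"angular":[0,0,0],"jaw":1},{"translation":[70,-98,75],"angular":[0,0,0],"jaw":1},{"translation":[83.4,-117,110],"angular":[0,0,0],"jaw":1},{"translation":[83.4,-117,140],"angular":[0,0,0],"jaw":0.7},{"translation":[83.4,-117,160],"angular":[0,0,0],"jaw":0.65},{"translation":[83.4,-117,165],"angular":[0,0,0],"jaw":0.65},{"translation":[83.4,-117,165],"angular":[0,0,0],"jaw":0.65}]'; python3 -m creep '[{"translation":[0,0,10],"angular":[0,0,0],"jaw":0.65},{"translation":[0,0,19],"angular":[0,0,0],"jaw":0.65},{"translation":[0,0,25],"angular":[0,0,0],"jaw":0.65},{"translation":[0,0,25],"angular":[0,0,0],"jaw":0.65},{"translation":[0,0,25],"angular":[0,0,0],"jaw":0.65},{"translation":[0,0,25],"angular":[0,0,0],"jaw":0.65},{"translation":[0,0,25],"angular":[0,0,0],"jaw":0.65},{"translation":[0,0,25],"angular":[0,0,0],"jaw":0.65}]';python3 -c "
from h import *
show()"
```

```text
t: 34.65
ee_pos: [487.2, -118.7, 31.8]
orientation: [-3.141, -0.007, 0.002]
ft_force: [-0.8, 0.8, 0.1]
width: 57.3
grasp_force: 0.0
t: 35.65
ee_pos: [487.9, -118.8, 7.4]
orientation: [3.142, 0.008, 0.0]
ft_force: [-0.0, 0.2, 0.2]
width: 56.9
grasp_force: 0.0
t 35.65 tcp [ 487.9 -118.8    7.4] x [1.    0.005 0.   ] y [ 0.005 -1.     0.   ] z [ 0. -0. -1.] w 56.9408771485104 q [-0.26  0.61  2.    0.    0.53  1.3 ] F [-0.   0.2  0.2]
```

```bash
python3 -m creep '[{"translation":[0,0,0],"angular":[0,0,0],"jaw":0.4},{"translation":[0,0,0],"angular":[0,0,0],"jaw":0.4},{"translation":[0,0,0],"angular":[0,0,0],"jaw":0.4},{"translation":[0,0,0],"angular":[0,0,0],"jaw":0.4},{"translation":[0,0,-5],"angular":[0,0,0],"jaw":0.4},{"translation":[0,0,-25],"angular":[0,0,0],"jaw":0.4},{"translation":[0,0,-60],"angular":[0,0,0],"jaw":0.4},{"translation":[0,0,-95],"angular":[0,0,0],"jaw":0.4}]';python3 -m creep '[{"translation":[-15,21,-5],"angular":[0,0,0],"jaw":0.4},{"translation":[-36,51,-5],"angular":[0,0,0],"jaw":0.4},{"translation":[-60,85,-5],"angular":[0,0,0],"jaw":0.4},{"translation":[-78,110,0],"angular":[0,0,0],"jaw":0.4},{"translation":[-83.4,117.4,10],"angular":[0,0,0],"jaw":0.4},{"translation":[-83.4,117.4,24],"angular":[0,0,0],"jaw":0.4},{"translation":[-83.4,117.4,34],"angular":[0,0,0],"jaw":0.4},{"translation":[-83.4,117.4,34],"angular":[0,0,0],"jaw":0.4}]';python3 -c "
from h import *
show()"
```

```text
t: 36.65
ee_pos: [487.5, -118.7, 103.2]
orientation: [-3.141, -0.007, 0.001]
ft_force: [-0.4, 0.3, -0.7]
width: 42.7
grasp_force: 30.0
t: 37.65
ee_pos: [404.8, -235.5, 67.1]
orientation: [-3.14, -0.009, 0.003]
ft_force: [-0.3, 0.4, -0.5]
width: 42.8
grasp_force: 30.0
t 37.65 tcp [ 404.8 -235.5   67.1] x [ 1.     0.006 -0.002] y [ 0.006 -1.    -0.001] z [-0.002  0.001 -1.   ] w 42.779319670785064 q [-0.55  0.46  2.06  0.    0.62  1.01] F [-0.3  0.4 -0.5]
```

```bash
python3 -m creep '[{"translation":[0,0,5],"angular":[0,0,0],"jaw":0.4},{"translation":[0,0,9],"angular":[0,0,0],"jaw":0.4},{"translation":[0,0,10.9],"angular":[0,0,0],"jaw":0.4},{"translation":[0,0,10.9],"angular":[0,0,0],"jaw":0.4},{"translation":[0,0,10.9],"angular":[0,0,0],"jaw":0.4},{"translation":[0,0,10.9],"angular":[0,0,0],"jaw":0.4},{"translation":[0,0,10.9],"angular":[0,0,0],"jaw":0.4},{"translation":[0,0,10.9],"angular":[0,0,0],"jaw":0.4}]';python3 -c "
from h import *
show()"
python3 -m creep '[{"translation":[0,0,0.2],"angular":[0,0,0],"jaw":0.5},{"translation":[0,0,0.2],"angular":[0,0,0],"jaw":0.65},{"translation":[0,0,0.2],"angular":[0,0,0],"jaw":0.65},{"translation":[0,0,-10],"angular":[0,0,0],"jaw":1},{"translation":[0,0,-40],"angular":[0,0,0],"jaw":1},{"translation":[0,0,-90],"angular":[0,0,0],"jaw":1},{"translation":[0,0,-140],"angular":[0,0,0],"jaw":1},{"translation":[0,0,-140],"angular":[0,0,0],"jaw":1}]'
python3 chk.py 6 12 silver 62
```

```text
t: 38.65
ee_pos: [405.0, -236.6, 57.4]
orientation: [-3.142, -0.007, 0.0]
ft_force: [-0.5, 0.7, -0.8]
width: 42.7
grasp_force: 30.0
t 38.65 tcp [ 405.  -236.6   57.4] x [ 1.     0.005 -0.   ] y [ 0.005 -1.    -0.   ] z [-0.  0. -1.] w 42.651401892536875 q [-0.55  0.48  2.06 -0.    0.6   1.01] F [-0.5  0.7 -0.8]
t: 39.65
ee_pos: [407.2, -237.9, 201.5]
orientation: [3.137, 0.008, 0.011]
ft_force: [-0.2, -0.2, 0.6]
width: 87.8
grasp_force: 0.0
t 39.65 tcp [ 407.2 -237.9  201.5] x [1.    0.005 0.007] y [ 0.005 -1.     0.004] z [ 0.007 -0.004 -1.   ] w 87.83042794296657 q [-0.55  0.22  1.98  0.    0.93  1.01] F [-0.2 -0.2  0.6]
silver [ 488.7 -119. ] [44.1 44.9]
copper [463.7 -25.1] [42.8 44.4]
placed [ 405.4 -236.2] [42.7 43.1]
```

```bash
python3 -m creep '[{"translation":[12,-40,10],"angular":[0,0,0],"jaw":1},{"translation":[25,-90,30],"angular":[0,0,0],"jaw":1},{"translation":[40,-145,60],"angular":[0,0,0],"jaw":1},{"translation":[53,-195,95],"angular":[0,0,0],"jaw":1},{"translation":[58.7,-212.4,130],"angular":[0,0,0],"jaw":0.8},{"translation":[58.7,-212.4,155],"angular":[0,0,0],"jaw":0.65},{"translation":[58.7,-212.4,165],"angular":[0,0,0],"jaw":0.65},{"translation":[58.7,-212.4,165],"angular":[0,0,0],"jaw":0.65}]'; python3 -m creep '[{"translation":[0,0,10],"angular":[0,0,0],"jaw":0.65},{"translation":[0,0,19],"angular":[0,0,0],"jaw":0.65},{"translation":[0,0,25],"angular":[0,0,0],"jaw":0.65},{"translation":[0,0,25],"angular":[0,0,0],"jaw":0.65},{"translation":[0,0,25],"angular":[0,0,0],"jaw":0.65},{"translation":[0,0,25],"angular":[0,0,0],"jaw":0.65},{"translation":[0,0,25],"angular":[0,0,0],"jaw":0.65},{"translation":[0,0,25],"angular":[0,0,0],"jaw":0.65}]';python3 -c "
from h import *
show()"
```

```text
t: 40.7
ee_pos: [461.7, -24.0, 31.6]
orientation: [-3.141, -0.007, 0.004]
ft_force: [-0.3, 0.5, -0.4]
width: 57.1
grasp_force: 0.0
t: 41.7
ee_pos: [462.8, -23.9, 7.5]
orientation: [3.142, 0.008, 0.0]
ft_force: [-0.5, 0.7, 0.1]
width: 56.9
grasp_force: 0.0
t 41.7 tcp [462.8 -23.9   7.5] x [1.    0.005 0.   ] y [ 0.005 -1.     0.   ] z [ 0. -0. -1.] w 56.924821085074655 q [-0.08  0.58  2.08 -0.    0.48  1.49] F [-0.5  0.7  0.1]
```

```bash
python3 -m creep '[{"translation":[0,0,0],"angular":[0,0,0],"jaw":0.4},{"translation":[0,0,0],"angular":[0,0,0],"jaw":0.4},{"translation":[0,0,0],"angular":[0,0,0],"jaw":0.4},{"translation":[0,0,0],"angular":[0,0,0],"jaw":0.4},{"translation":[0,0,-5],"angular":[0,0,0],"jaw":0.4},{"translation":[0,0,-25],"angular":[0,0,0],"jaw":0.4},{"translation":[0,0,-60],"angular":[0,0,0],"jaw":0.4},{"translation":[0,0,-95],"angular":[0,0,0],"jaw":0.4}]';python3 -m creep '[{"translation":[-7,25,-3],"angular":[0,0,0],"jaw":0.4},{"translation":[-20,73,-3],"angular":[0,0,0],"jaw":0.4},{"translation":[-33,121,-3],"angular":[0,0,0],"jaw":0.4},{"translation":[-47,169,-3],"angular":[0,0,0],"jaw":0.4},{"translation":[-56,202,0],"angular":[0,0,0],"jaw":0.4},{"translation":[-58.8,212.4,10],"angular":[0,0,0],"jaw":0.4},{"translation":[-58.8,212.4,20],"angular":[0,0,0],"jaw":0.4},{"translation":[-58.8,212.4,28],"angular":[0,0,0],"jaw":0.4}]';python3 -c "
from h import *
show()"
```

```text
t: 42.7
ee_pos: [462.3, -23.9, 103.4]
orientation: [-3.142, -0.008, 0.001]
ft_force: [1.4, -0.6, -1.0]
width: 42.7
grasp_force: 30.0
t: 43.7
ee_pos: [404.7, -235.4, 73.4]
orientation: [-3.141, -0.009, 0.002]
ft_force: [-0.2, -0.3, -0.9]
width: 42.7
grasp_force: 30.0
t 43.7 tcp [ 404.7 -235.4   73.4] x [ 1.     0.006 -0.001] y [ 0.006 -1.    -0.001] z [-0.001  0.001 -1.   ] w 42.70125355669995 q [-0.55  0.45  2.06  0.    0.63  1.01] F [-0.2 -0.3 -0.9]
```

```bash
python3 -m creep '[{"translation":[0,0,5],"angular":[0,0,0],"jaw":0.4},{"translation":[0,0,9],"angular":[0,0,0],"jaw":0.4},{"translation":[0,0,10.9],"angular":[0,0,0],"jaw":0.4},{"translation":[0,0,10.9],"angular":[0,0,0],"jaw":0.4},{"translation":[0,0,10.9],"angular":[0,0,0],"jaw":0.4},{"translation":[0,0,10.9],"angular":[0,0,0],"jaw":0.4},{"translation":[0,0,10.9],"angular":[0,0,0],"jaw":0.4},{"translation":[0,0,10.9],"angular":[0,0,0],"jaw":0.4}]';python3 -c "
from h import *
show()"
python3 -m creep '[{"translation":[0,0,0.2],"angular":[0,0,0],"jaw":0.5},{"translation":[0,0,0.2],"angular":[0,0,0],"jaw":0.65},{"translation":[0,0,0.2],"angular":[0,0,0],"jaw":0.65},{"translation":[0,0,-10],"angular":[0,0,0],"jaw":1},{"translation":[0,0,-40],"angular":[0,0,0],"jaw":1},{"translation":[0,0,-90],"angular":[0,0,0],"jaw":1},{"translation":[0,0,-134],"angular":[0,0,0],"jaw":1},{"translation":[0,0,-134],"angular":[0,0,0],"jaw":1}]'
python3 chk.py 6 6 copper 68
```

```text
t: 44.7
ee_pos: [404.9, -236.6, 63.5]
orientation: [3.142, 0.007, 0.0]
ft_force: [0.4, -0.2, -1.1]
width: 42.6
grasp_force: 30.0
t 44.7 tcp [ 404.9 -236.6   63.5] x [1.    0.005 0.   ] y [ 0.005 -1.     0.   ] z [ 0. -0. -1.] w 42.613934141709635 q [-0.55  0.47  2.06  0.    0.61  1.01] F [ 0.4 -0.2 -1.1]
t: 45.7
ee_pos: [406.9, -237.8, 201.3]
orientation: [3.138, 0.008, 0.01]
ft_force: [-0.8, -0.9, 0.3]
width: 87.8
grasp_force: 0.0
t 45.7 tcp [ 406.9 -237.8  201.3] x [1.    0.005 0.007] y [ 0.005 -1.     0.004] z [ 0.007 -0.004 -1.   ] w 87.78736984108426 q [-0.55  0.22  1.98  0.    0.93  1.01] F [-0.8 -0.9  0.3]
silver [ 488.8 -119. ] [44.2 45.4]
copper [463.6 -24.7] [43.1 44. ]
placed [ 406.1 -236.4] [42.6 44.9]
```

```bash
python3 -m creep '[{"translation":[20,-28,15],"angular":[0,0,0],"jaw":1},{"translation":[45,-63,40],"angular":[0,0,0],"jaw":1},{"translation":[70,-98,75],"angular":[0,0,0],"jaw":1},{"translation":[83.5,-117.4,110],"angular":[0,0,0],"jaw":1},{"translation":[83.5,-117.4,140],"angular":[0,0,0],"jaw":0.7},{"translation":[83.5,-117.4,160],"angular":[0,0,0],"jaw":0.65},{"translation":[83.5,-117.4,165],"angular":[0,0,0],"jaw":0.65},{"translation":[83.5,-117.4,165],"angular":[0,0,0],"jaw":0.65}]'; python3 -m creep '[{"translation":[0,0,10],"angular":[0,0,0],"jaw":0.65},{"translation":[0,0,19],"angular":[0,0,0],"jaw":0.65},{"translation":[0,0,26],"angular":[0,0,0],"jaw":0.65},{"translation":[0,0,29],"angular":[0,0,0],"jaw":0.65},{"translation":[0,0,31],"angular":[0,0,0],"jaw":0.65},{"translation":[0,0,31],"angular":[0,0,0],"jaw":0.65},{"translation":[0,0,31],"angular":[0,0,0],"jaw":0.65},{"translation":[0,0,31],"angular":[0,0,0],"jaw":0.65}]';python3 -c "
from h import *
show()"
```

```text
t: 46.75
ee_pos: [487.2, -118.7, 32.0]
orientation: [-3.141, -0.007, 0.002]
ft_force: [-0.5, 0.3, 0.6]
width: 56.9
grasp_force: 0.0
t: 47.75
ee_pos: [488.0, -118.8, 1.6]
orientation: [3.142, 0.008, 0.0]
ft_force: [0.4, -0.6, -0.3]
width: 57.1
grasp_force: 0.0
t 47.75 tcp [ 488.  -118.8    1.6] x [1.    0.005 0.   ] y [ 0.005 -1.     0.   ] z [ 0. -0. -1.] w 57.05952000546955 q [-0.26  0.62  2.    0.    0.52  1.3 ] F [ 0.4 -0.6 -0.3]
```

```bash
python3 -m creep '[{"translation":[0,0,0],"angular":[0,0,0],"jaw":0.4},{"translation":[0,0,0],"angular":[0,0,0],"jaw":0.4},{"translation":[0,0,0],"angular":[0,0,0],"jaw":0.4},{"translation":[0,0,0],"angular":[0,0,0],"jaw":0.4},{"translation":[0,0,-5],"angular":[0,0,0],"jaw":0.4},{"translation":[0,0,-30],"angular":[0,0,0],"jaw":0.4},{"translation":[0,0,-70],"angular":[0,0,0],"jaw":0.4},{"translation":[0,0,-110],"angular":[0,0,0],"jaw":0.4}]';python3 -m creep '[{"translation":[-15,21,-5],"angular":[0,0,0],"jaw":0.4},{"translation":[-36,51,-5],"angular":[0,0,0],"jaw":0.4},{"translation":[-60,85,-5],"angular":[0,0,0],"jaw":0.4},{"translation":[-78,110,0],"angular":[0,0,0],"jaw":0.4},{"translation":[-83.5,117.5,10],"angular":[0,0,0],"jaw":0.4},{"translation":[-83.5,117.5,22],"angular":[0,0,0],"jaw":0.4},{"translation":[-83.5,117.5,31],"angular":[0,0,0],"jaw":0.4},{"translation":[-83.5,117.5,31],"angular":[0,0,0],"jaw":0.4}]';python3 -c "
from h import *
show()"
```

```text
t: 48.75
ee_pos: [487.4, -118.7, 112.5]
orientation: [-3.141, -0.008, 0.001]
ft_force: [-0.8, 0.3, -1.0]
width: 42.6
grasp_force: 30.0
t: 49.75
ee_pos: [404.8, -235.7, 79.5]
orientation: [-3.14, -0.009, 0.003]
ft_force: [-0.3, 0.8, -0.9]
width: 42.8
grasp_force: 30.0
t 49.75 tcp [ 404.8 -235.7   79.5] x [ 1.     0.006 -0.002] y [ 0.006 -1.    -0.001] z [-0.002  0.001 -1.   ] w 42.823318500126874 q [-0.55  0.44  2.06  0.    0.65  1.01] F [-0.3  0.8 -0.9]
```

```bash
python3 -m creep '[{"translation":[0,0,5],"angular":[0,0,0],"jaw":0.4},{"translation":[0,0,9],"angular":[0,0,0],"jaw":0.4},{"translation":[0,0,10.9],"angular":[0,0,0],"jaw":0.4},{"translation":[0,0,10.9],"angular":[0,0,0],"jaw":0.4},{"translation":[0,0,10.9],"angular":[0,0,0],"jaw":0.4},{"translation":[0,0,10.9],"angular":[0,0,0],"jaw":0.4},{"translation":[0,0,10.9],"angular":[0,0,0],"jaw":0.4},{"translation":[0,0,10.9],"angular":[0,0,0],"jaw":0.4}]';python3 -c "
from h import *
show()"
python3 -m creep '[{"translation":[0,0,0.2],"angular":[0,0,0],"jaw":0.5},{"translation":[0,0,0.2],"angular":[0,0,0],"jaw":0.65},{"translation":[0,0,0.2],"angular":[0,0,0],"jaw":0.65},{"translation":[0,0,-10],"angular":[0,0,0],"jaw":1},{"translation":[0,0,-40],"angular":[0,0,0],"jaw":1},{"translation":[0,0,-90],"angular":[0,0,0],"jaw":1},{"translation":[0,0,-128],"angular":[0,0,0],"jaw":1},{"translation":[0,0,-128],"angular":[0,0,0],"jaw":1}]'
python3 chk.py 0 6 silver 74
```

```text
t: 50.75
ee_pos: [404.9, -236.7, 69.6]
orientation: [3.142, 0.007, 0.0]
ft_force: [0.3, 0.0, -1.4]
width: 42.8
grasp_force: 30.0
t 50.75 tcp [ 404.9 -236.7   69.6] x [1.    0.005 0.   ] y [ 0.005 -1.     0.   ] z [ 0. -0. -1.] w 42.76769401418071 q [-0.55  0.46  2.06  0.    0.62  1.01] F [ 0.3  0.  -1.4]
t: 51.75
ee_pos: [406.7, -237.8, 201.0]
orientation: [3.138, 0.008, 0.009]
ft_force: [0.7, -0.2, -0.4]
width: 87.8
grasp_force: 0.0
t 51.75 tcp [ 406.7 -237.8  201. ] x [1.    0.005 0.006] y [ 0.005 -1.     0.004] z [ 0.006 -0.004 -1.   ] w 87.80993208958017 q [-0.55  0.22  1.98  0.    0.93  1.01] F [ 0.7 -0.2 -0.4]
copper [463.6 -24.7] [43.5 43.7]
placed [ 405.4 -236.1] [43.1 43.5]
```

Third copper, at the same place as before.

```bash
python3 -m creep '[{"translation":[12,-40,10],"angular":[0,0,0],"jaw":1},{"translation":[25,-90,30],"angular":[0,0,0],"jaw":1},{"translation":[40,-145,60],"angular":[0,0,0],"jaw":1},{"translation":[53,-195,95],"angular":[0,0,0],"jaw":1},{"translation":[58.8,-212.5,130],"angular":[0,0,0],"jaw":0.8},{"translation":[58.8,-212.5,155],"angular":[0,0,0],"jaw":0.65},{"translation":[58.8,-212.5,165],"angular":[0,0,0],"jaw":0.65},{"translation":[58.8,-212.5,165],"angular":[0,0,0],"jaw":0.65}]'; python3 -m creep '[{"translation":[0,0,10],"angular":[0,0,0],"jaw":0.65},{"translation":[0,0,19],"angular":[0,0,0],"jaw":0.65},{"translation":[0,0,26],"angular":[0,0,0],"jaw":0.65},{"translation":[0,0,29],"angular":[0,0,0],"jaw":0.65},{"translation":[0,0,31],"angular":[0,0,0],"jaw":0.65},{"translation":[0,0,31],"angular":[0,0,0],"jaw":0.65},{"translation":[0,0,31],"angular":[0,0,0],"jaw":0.65},{"translation":[0,0,31],"angular":[0,0,0],"jaw":0.65}]';python3 -c "
from h import *
show()"
```

```text
t: 52.8
ee_pos: [461.7, -24.1, 31.8]
orientation: [-3.141, -0.007, 0.004]
ft_force: [0.4, -0.1, 0.8]
width: 57.4
grasp_force: 0.0
t: 53.8
ee_pos: [462.8, -23.9, 1.7]
orientation: [3.142, 0.008, 0.001]
ft_force: [0.1, -0.9, 0.2]
width: 57.1
grasp_force: 0.0
t 53.8 tcp [462.8 -23.9   1.7] x [1.    0.005 0.   ] y [ 0.005 -1.     0.   ] z [ 0. -0. -1.] w 57.120785433164905 q [-0.08  0.59  2.08  0.    0.47  1.49] F [ 0.1 -0.9  0.2]
```

```bash
python3 -m creep '[{"translation":[0,0,0],"angular":[0,0,0],"jaw":0.4},{"translation":[0,0,0],"angular":[0,0,0],"jaw":0.4},{"translation":[0,0,0],"angular":[0,0,0],"jaw":0.4},{"translation":[0,0,0],"angular":[0,0,0],"jaw":0.4},{"translation":[0,0,-5],"angular":[0,0,0],"jaw":0.4},{"translation":[0,0,-30],"angular":[0,0,0],"jaw":0.4},{"translation":[0,0,-72],"angular":[0,0,0],"jaw":0.4},{"translation":[0,0,-112],"angular":[0,0,0],"jaw":0.4}]';python3 -m creep '[{"translation":[-7,25,-3],"angular":[0,0,0],"jaw":0.4},{"translation":[-20,73,-3],"angular":[0,0,0],"jaw":0.4},{"translation":[-33,121,-3],"angular":[0,0,0],"jaw":0.4},{"translation":[-47,169,-3],"angular":[0,0,0],"jaw":0.4},{"translation":[-56,202,0],"angular":[0,0,0],"jaw":0.4},{"translation":[-58.8,212.4,10],"angular":[0,0,0],"jaw":0.4},{"translation":[-58.8,212.4,20],"angular":[0,0,0],"jaw":0.4},{"translation":[-58.8,212.4,27],"angular":[0,0,0],"jaw":0.4}]';python3 -c "
from h import *
show()"
```

```text
t: 54.8
ee_pos: [462.3, -23.9, 114.8]
orientation: [-3.141, -0.007, 0.001]
ft_force: [0.2, 1.0, -0.6]
width: 42.8
grasp_force: 30.0
t: 55.8
ee_pos: [404.6, -235.4, 85.6]
orientation: [-3.141, -0.009, 0.002]
ft_force: [0.2, -0.3, -0.8]
width: 42.5
grasp_force: 30.0
t 55.8 tcp [ 404.6 -235.4   85.6] x [ 1.     0.006 -0.001] y [ 0.006 -1.    -0.001] z [-0.001  0.001 -1.   ] w 42.50457415804036 q [-0.55  0.42  2.06  0.    0.66  1.01] F [ 0.2 -0.3 -0.8]
```

```bash
python3 -m creep '[{"translation":[0,0,5],"angular":[0,0,0],"jaw":0.4},{"translation":[0,0,9],"angular":[0,0,0],"jaw":0.4},{"translation":[0,0,10.9],"angular":[0,0,0],"jaw":0.4},{"translation":[0,0,10.9],"angular":[0,0,0],"jaw":0.4},{"translation":[0,0,10.9],"angular":[0,0,0],"jaw":0.4},{"translation":[0,0,10.9],"angular":[0,0,0],"jaw":0.4},{"translation":[0,0,10.9],"angular":[0,0,0],"jaw":0.4},{"translation":[0,0,10.9],"angular":[0,0,0],"jaw":0.4}]';python3 -c "
from h import *
show()"
python3 -m creep '[{"translation":[0,0,0.2],"angular":[0,0,0],"jaw":0.5},{"translation":[0,0,0.2],"angular":[0,0,0],"jaw":0.65},{"translation":[0,0,0.2],"angular":[0,0,0],"jaw":0.65},{"translation":[0,0,-10],"angular":[0,0,0],"jaw":1},{"translation":[0,0,-40],"angular":[0,0,0],"jaw":1},{"translation":[0,0,-80],"angular":[0,0,0],"jaw":1},{"translation":[0,0,-122],"angular":[0,0,0],"jaw":1},{"translation":[0,0,-122],"angular":[0,0,0],"jaw":1}]'
python3 chk.py 0 0 copper 80; python3 -c "
from h import *
im=img('wrist','w8.png');a=img('side');b=img('scene')
cv2.imwrite('pics/stk.png',np.hstack([cv2.resize(im[120:260,60:420,::-1],(400,156)).repeat(1,0) if 0 else cv2.resize(a[200:320,200:320,::-1],(400,400),interpolation=3),cv2.resize(b[180:300,180:300,::-1],(400,400),interpolation=3)]))
for r in ctrl.look_for('wrist','weight'):print(r)
"
```

```text
t: 56.8
ee_pos: [404.9, -236.6, 75.7]
orientation: [3.142, 0.007, 0.0]
ft_force: [-0.3, 0.2, -1.8]
width: 42.7
grasp_force: 30.0
t 56.8 tcp [ 404.9 -236.6   75.7] x [1.    0.005 0.   ] y [ 0.005 -1.     0.   ] z [ 0. -0. -1.] w 42.66326788696292 q [-0.55  0.44  2.06 -0.    0.64  1.01] F [-0.3  0.2 -1.8]
t: 57.8
ee_pos: [406.8, -237.7, 201.3]
orientation: [3.138, 0.008, 0.01]
ft_force: [0.5, 0.1, -1.0]
width: 87.4
grasp_force: 0.0
t 57.8 tcp [ 406.8 -237.7  201.3] x [1.    0.005 0.006] y [ 0.005 -1.     0.004] z [ 0.006 -0.004 -1.   ] w 87.3802383437334 q [-0.55  0.22  1.98  0.    0.93  1.01] F [ 0.5  0.1 -1. ]
placed [ 406.8 -236.1] [42.2 46.8]
{'rect': [246.9, 254.3, 288.2, 297.3], 'score': 0.98}
{'rect': [84.3, 34.3, 141.8, 90.1], 'score': 0.63}
{'rect': [149.4, 179.9, 194.2, 228.6], 'score': 0.6}
{'rect': [231.6, 114.9, 399.9, 236.3], 'score': 0.29}
```

View pics/stk.png

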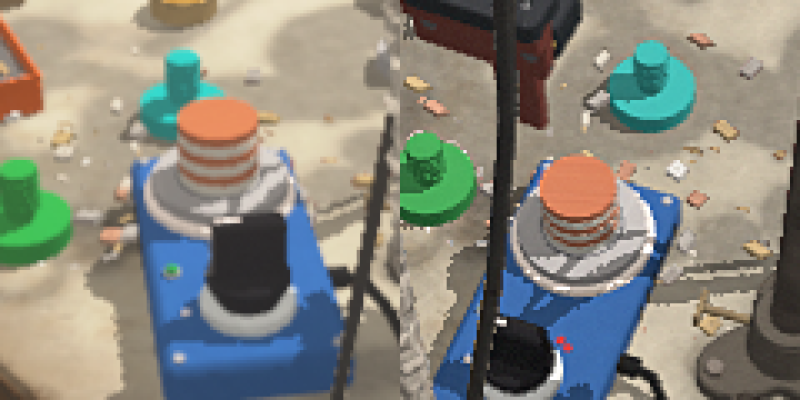

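Picture: six discs alternate, upright and centred. Next I fetch the weight.

```bash
python3 -m creep '[{"translation":[25,-31,0],"angular":[0,0,0],"jaw":1},{"translation":[55,-68,10],"angular":[0,0,0],"jaw":1},{"translation":[90,-111,30],"angular":[0,0,0],"jaw":1},{"translation":[125,-154,60],"angular":[0,0,0],"jaw":1},{"translation":[148,-182,90],"angular":[0,0,0],"jaw":1},{"translation":[151.6,-186.5,120],"angular":[0,0,0],"jaw":1},{"translation":[151.6,-186.5,135],"angular":[0,0,0],"jaw":0.6},{"translation":[151.6,-186.5,135],"angular":[0,0,0],"jaw":0.6}]'; python3 -m creep '[{"translation":[0,0,12],"angular":[0,0,0],"jaw":0.6},{"translation":[0,0,26],"angular":[0,0,0],"jaw":0.6},{"translation":[0,0,38],"angular":[0,0,0],"jaw":0.6},{"translation":[0,0,43],"angular":[0,0,0],"jaw":0.6},{"translation":[0,0,43],"angular":[0,0,0],"jaw":0.6},{"translation":[0,0,43],"angular":[0,0,0],"jaw":0.6},{"translation":[0,0,43],"angular":[0,0,0],"jaw":0.6},{"translation":[0,0,43],"angular":[0,0,0],"jaw":0.6}]'; python3 -c "
from h import *
show()"
```

```text
t: 59.05
ee_pos: [554.1, -49.6, 61.2]
orientation: [-3.141, -0.007, 0.006]
ft_force: [0.2, 0.2, 0.9]
width: 71.3
grasp_force: 0.0
t: 60.05
ee_pos: [555.8, -49.4, 20.0]
orientation: [3.142, 0.008, 0.001]
ft_force: [-0.1, -0.2, 0.2]
width: 52.5
grasp_force: 0.0
t 60.05 tcp [555.8 -49.4  20. ] x [1.    0.005 0.001] y [ 0.005 -1.     0.   ] z [ 0.001 -0.    -1.   ] w 52.47603922731654 q [-0.11  0.63  1.88 -0.    0.63  1.46] F [-0.1 -0.2  0.2]
```

```bash
python3 -m creep '[{"translation":[0,0,1.2],"angular":[0,0,0],"jaw":0},{"translation":[0,0,1.2],"angular":[0,0,0],"jaw":0},{"translation":[0,0,1.2],"angular":[0,0,0],"jaw":0},{"translation":[0,0,1.2],"angular":[0,0,0],"jaw":0},{"translation":[0,0,1.2],"angular":[0,0,0],"jaw":0},{"translation":[0,0,1.2],"angular":[0,0,0],"jaw":0},{"translation":[0,0,1.2],"angular":[0,0,0],"jaw":0},{"translation":[0,0,1.2],"angular":[0,0,0],"jaw":0}]';python3 -c "
from h import *
show()"; python3 -m creep '[{"translation":[0,0,-5],"angular":[0,0,0],"jaw":0},{"translation":[0,0,-20],"angular":[0,0,0],"jaw":0},{"translation":[0,0,-40],"angular":[0,0,0],"jaw":0},{"translation":[0,0,-65],"angular":[0,0,0],"jaw":0},{"translation":[0,0,-90],"angular":[0,0,0],"jaw":0},{"translation":[0,0,-108],"angular":[0,0,0],"jaw":0},{"translation":[0,0,-115],"angular":[0,0,0],"jaw":0},{"translation":[0,0,-115],"angular":[0,0,0],"jaw":0}]';python3 -c "
from h import *
show();print(delta((405.1,-236.5,133)))"
```

```text
t: 61.05
ee_pos: [555.6, -49.4, 18.5]
orientation: [3.142, 0.008, 0.0]
ft_force: [-0.5, -1.4, -0.7]
width: 21.6
grasp_force: 30.0
t 61.05 tcp [555.6 -49.4  18.5] x [1.    0.005 0.   ] y [ 0.005 -1.     0.   ] z [ 0. -0. -1.] w 21.64846410296102 q [-0.11  0.64  1.88 -0.    0.63  1.46] F [-0.5 -1.4 -0.7]
t: 62.05
ee_pos: [555.7, -49.3, 133.8]
orientation: [3.142, 0.008, 0.001]
ft_force: [-0.1, -0.5, -3.0]
width: 21.4
grasp_force: 30.0
t 62.05 tcp [555.7 -49.3 133.8] x [1.    0.005 0.   ] y [ 0.005 -1.     0.   ] z [ 0. -0. -1.] w 21.414892103192695 q [-0.11  0.45  1.84  0.    0.85  1.46] F [-0.1 -0.5 -3. ]
(array([-151.5,  186.4,    0.7]), array([0., 0., 0.]))
```

```bash
python3 -m creep '[{"translation":[-15,18,0],"angular":[0,0,0],"jaw":0},{"translation":[-40,49,0],"angular":[0,0,0],"jaw":0},{"translation":[-72,89,0],"angular":[0,0,0],"jaw":0},{"translation":[-105,129,0],"angular":[0,0,0],"jaw":0},{"translation":[-132,162,0],"angular":[0,0,0],"jaw":0},{"translation":[-147,181,0],"angular":[0,0,0],"jaw":0},{"translation":[-151.5,186.5,0],"angular":[0,0,0],"jaw":0},{"translation":[-151.5,186.5,5],"angular":[0,0,0],"jaw":0}]'; python3 -m creep '[{"translation":[0,0,3],"angular":[0,0,0],"jaw":0},{"translation":[0,0,10],"angular":[0,0,0],"jaw":0},{"translation":[0,0,17],"angular":[0,0,0],"jaw":0},{"translation":[0,0,20],"angular":[0,0,0],"jaw":0},{"translation":[0,0,20],"angular":[0,0,0],"jaw":0},{"translation":[0,0,20],"angular":[0,0,0],"jaw":0},{"translation":[0,0,20],"angular":[0,0,0],"jaw":0},{"translation":[0,0,20],"angular":[0,0,0],"jaw":0}]';python3 -c "
from h import *
show()"
```

```text
t: 63.05
ee_pos: [404.6, -236.8, 128.2]
orientation: [-3.141, -0.006, 0.0]
ft_force: [0.4, -0.3, -2.7]
width: 20.9
grasp_force: 30.0
t: 64.05
ee_pos: [405.1, -236.7, 108.7]
orientation: [3.141, 0.007, 0.001]
ft_force: [-0.3, 0.8, -2.2]
width: 21.2
grasp_force: 30.0
t 64.05 tcp [ 405.1 -236.7  108.7] x [1.    0.005 0.   ] y [ 0.005 -1.     0.   ] z [ 0. -0. -1.] w 21.187452172483905 q [-0.55  0.38  2.05 -0.    0.72  1.01] F [-0.3  0.8 -2.2]
```

```bash
python3 -m creep '[{"translation":[0,0,4],"angular":[0,0,0],"jaw":0},{"translation":[0,0,7],"angular":[0,0,0],"jaw":0},{"translation":[0,0,9],"angular":[0,0,0],"jaw":0},{"translation":[0,0,10],"angular":[0,0,0],"jaw":0},{"translation":[0,0,10],"angular":[0,0,0],"jaw":0},{"translation":[0,0,10],"angular":[0,0,0],"jaw":0},{"translation":[0,0,10],"angular":[0,0,0],"jaw":0},{"translation":[0,0,10],"angular":[0,0,0],"jaw":0}]';python3 -c "
from h import *
show()"
```

```text
t: 65.05
ee_pos: [405.0, -236.6, 98.5]
orientation: [3.142, 0.008, -0.0]
ft_force: [-0.2, 0.3, -2.9]
width: 21.7
grasp_force: 30.0
t 65.05 tcp [ 405.  -236.6   98.5] x [ 1.     0.005 -0.   ] y [ 0.005 -1.     0.   ] z [-0. -0. -1.] w 21.653562750846998 q [-0.55  0.4   2.05 -0.    0.69  1.01] F [-0.2  0.3 -2.9]
```

Nearly touching. I'll ease down, release, rise and check.

```bash
python3 -m creep '[{"translation":[0,0,0.5],"angular":[0,0,0],"jaw":0},{"translation":[0,0,0.7],"angular":[0,0,0],"jaw":0},{"translation":[0,0,0.7],"angular":[0,0,0],"jaw":0},{"translation":[0,0,0.7],"angular":[0,0,0],"jaw":0},{"translation":[0,0,0.7],"angular":[0,0,0],"jaw":0.4},{"translation":[0,0,0.7],"angular":[0,0,0],"jaw":0.6},{"translation":[0,0,0.7],"angular":[0,0,0],"jaw":0.6},{"translation":[0,0,0.7],"angular":[0,0,0],"jaw":0.6}]';python3 -m creep '[{"translation":[0,0,-10],"angular":[0,0,0],"jaw":0.7},{"translation":[0,0,-35],"angular":[0,0,0],"jaw":1},{"translation":[0,30,-70],"angular":[0,0,0],"jaw":1},{"translation":[0,60,-90],"angular":[0,0,0],"jaw":1},{"translation":[0,80,-100],"angular":[0,0,0],"jaw":1},{"translation":[0,95,-102],"angular":[0,0,0],"jaw":1},{"translation":[0,95,-102],"angular":[0,0,0],"jaw":1},{"translation":[0,95,-102],"angular":[0,0,0],"jaw":1}]';python3 - <<'E'
from h import *
show();info=ctrl.camera_info('wrist');im=img('wrist','w9.png');a=img('side')
for p in ([405,-236.6,126],[405,-236.6,94],[410,-333,82],[410,-333,74]): print(p,proj('wrist',[p],info).round(1))
u=proj('wrist',[[408,-285,60]],info)[0].astype(int);x0,y0=u[0]-75,u[1]-75;print('org',x0,y0)
cv2.imwrite('pics/w9c.png',np.hstack([cv2.resize(im[y0:y0+150,x0:x0+150,::-1],(400,400),interpolation=3),cv2.resize(a[190:310,200:320,::-1],(400,400),interpolation=3)]))
E
```

```text
t: 66.05
ee_pos: [405.0, -236.6, 97.7]
orientation: [-3.142, -0.008, 0.0]
ft_force: [-0.3, -0.7, -0.4]
width: 52.3
grasp_force: 0.0
t: 67.05
ee_pos: [404.8, -330.6, 198.7]
orientation: [-3.14, -0.008, 0.003]
ft_force: [0.2, -0.2, 0.3]
width: 87.7
grasp_force: 0.0
t 67.05 tcp [ 404.8 -330.6  198.7] x [ 1.     0.005 -0.002] y [ 0.005 -1.    -0.002] z [-0.002  0.002 -1.   ] w 87.67322907756225 q [-0.71  0.31  1.87  0.    0.96  0.86] F [ 0.2 -0.2  0.3]
[405, -236.6, 126] [[165.6 219.6]]
[405, -236.6, 94] [[178.1 209.9]]
[410, -333, 82] [[281.1 202.2]]
[410, -333, 74] [[281.1 200.4]]
org 159 124
```

View pics/w9c.png

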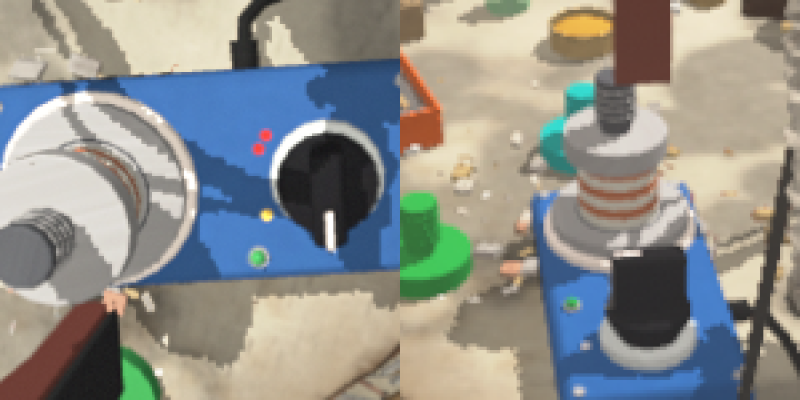

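Picture: the weight sits on the stack, level and centred. Knob centre is at crop (328,177), with the bar along heater x and its white line at off, (330,230). Low's yellow dot at (267,215) is clockwise, i.e. to the left. I'll work out the knob axis next.

```bash
python3 - <<'E'
from h import *
print('skirt ctr',at('wrist',(282,190.5),53),'line',at('wrist',(159+328/2.667,124+213/2.667),82),at('wrist',(159+330.5/2.667,124+250/2.667),82))
for b in ctrl.look_for('wrist','selector_grip'): r=b['rect'];print(b['score'],r,at('wrist',((r[0]+r[2])/2,(r[1]+r[3])/2),70))
w=at('wrist',(159+28/2.667,124+252/2.667),126);print('handle top',w)
print(delta((410.5,-333.2,100),np.pi/2+0.055))
E
```

```text
skirt ctr [ 416.2 -334.2   53. ] line [ 408.6 -333.9   82. ] [ 394.6 -334.9   82. ]
0.96 [261.6, 173.5, 301.6, 217.3] [ 414.6 -333.8   70. ]
handle top [ 406.3 -240.1  126. ]
(array([ 5.3,  2.6, 99.2]), array([-0.001,  0.001, -0.05 ]))
```

```bash
python3 -m creep '[{"translation":[5.8,3,15],"angular":[0,0,-0.05],"jaw":0.45},{"translation":[5.8,3,40],"angular":[0,0,-0.05],"jaw":0.45},{"translation":[5.8,3,70],"angular":[0,0,-0.05],"jaw":0.45},{"translation":[5.8,3,90],"angular":[0,0,-0.05],"jaw":0.45},{"translation":[5.8,3,98],"angular":[0,0,-0.05],"jaw":0.45},{"translation":[5.8,3,98],"angular":[0,0,-0.05],"jaw":0.45},{"translation":[5.8,3,98],"angular":[0,0,-0.05],"jaw":0.45},{"translation":[5.8,3,98],"angular":[0,0,-0.05],"jaw":0.45}]';python3 - <<'E'
from h import *
show();print(delta((411,-333.7,61.5),np.pi/2+0.055))
E
```

```text
t: 68.2
ee_pos: [411.7, -334.9, 102.6]
orientation: [3.139, 0.086, 0.002]
ft_force: [-0.4, -0.1, -0.6]
width: 39.6
grasp_force: 0.0
t 68.2 tcp [ 411.7 -334.9  102.6] x [0.998 0.055 0.001] y [ 0.055 -0.998  0.001] z [ 0.001 -0.001 -1.   ] w 39.60016903448693 q [-0.71  0.46  1.92  0.    0.76  0.81] F [-0.4 -0.1 -0.6]
(array([-0.7, -1.3, 41.1]), array([ 0.001, -0.001, -0.   ]))
```

```bash
python3 -m creep '[{"translation":[-0.7,-1.2,15],"angular":[0,0,0],"jaw":0.45},{"translation":[-0.7,-1.2,30],"angular":[0,0,0],"jaw":0.45},{"translation":[-0.7,-1.2,41],"angular":[0,0,0],"jaw":0.45},{"translation":[-0.7,-1.2,41],"angular":[0,0,0],"jaw":0.1},{"translation":[-0.7,-1.2,41],"angular":[0,0,0],"jaw":0},{"translation":[-0.7,-1.2,41],"angular":[0,0,0],"jaw":0},{"translation":[-0.7,-1.2,41],"angular":[0,0,0],"jaw":0},{"translation":[-0.7,-1.2,41],"angular":[0,0,0],"jaw":0}]';python3 - <<'E'
from h import *
show();print(ctrl.get_obs()['grasp_force'],ctrl.get_obs()['moment'])
E
```

```text
t: 69.2
ee_pos: [410.8, -333.8, 61.1]
orientation: [3.14, 0.086, 0.001]
ft_force: [-0.5, -1.8, 1.2]
width: 12.9
grasp_force: 30.0
t 69.2 tcp [ 410.8 -333.8   61.1] x [0.998 0.055 0.001] y [ 0.055 -0.998  0.001] z [ 0.001 -0.001 -1.   ] w 12.902508938025736 q [-0.7   0.53  1.93 -0.    0.67  0.81] F [-0.5 -1.8  1.2]
29.99609112739563 [-0.2814693   0.02762538  0.03785792]
```

```bash
python3 -m creep '[{"translation":[0,0,1.5],"angular":[0,0,0],"jaw":0},{"translation":[0,0,3],"angular":[0,0,0],"jaw":0},{"translation":[0,0,4.5],"angular":[0,0,0],"jaw":0},{"translation":[0,0,6],"angular":[0,0,0],"jaw":0},{"translation":[0,0,7],"angular":[0,0,0],"jaw":0},{"translation":[0,0,7.5],"angular":[0,0,0],"jaw":0},{"translation":[0,0,7.5],"angular":[0,0,0],"jaw":0},{"translation":[0,0,7.5],"angular":[0,0,0],"jaw":0}]';python3 - <<'E'
from h import *
show()
E
```

```text
t: 70.2
ee_pos: [410.9, -333.8, 54.1]
orientation: [3.14, 0.086, 0.001]
ft_force: [-2.1, -1.0, 11.4]
width: 12.6
grasp_force: 30.0
t 70.2 tcp [ 410.9 -333.8   54.1] x [0.998 0.055 0.001] y [ 0.055 -0.998  0.001] z [ 0.001 -0.001 -1.   ] w 12.610137346609534 q [-0.7   0.55  1.93 -0.    0.66  0.81] F [-2.1 -1.  11.4]
```

```bash
python3 -m creep '[{"translation":[0,0,0],"angular":[0,0,0.15],"jaw":0},{"translation":[0,0,0],"angular":[0,0,0.32],"jaw":0},{"translation":[0,0,0],"angular":[0,0,0.49],"jaw":0},{"translation":[0,0,0],"angular":[0,0,0.66],"jaw":0},{"translation":[0,0,0],"angular":[0,0,0.82],"jaw":0},{"translation":[0,0,0],"angular":[0,0,0.96],"jaw":0},{"translation":[0,0,0],"angular":[0,0,1.05],"jaw":0},{"translation":[0,0,0],"angular":[0,0,1.05],"jaw":0}]';python3 - <<'E'
from h import *
show();o=ctrl.get_obs();print(o['moment'],o['grasp_force']);y=R.from_rotvec(o['orientation']).as_matrix()[:,1];print('turn',-(np.arctan2(y[1],y[0])-np.arctan2(-.998,.055)))
E
```

```text
t: 71.2
ee_pos: [411.5, -332.4, 54.0]
orientation: [-2.758, 1.501, -0.001]
ft_force: [4.0, 7.6, 13.7]
width: 13.0
grasp_force: 30.0
t 71.2 tcp [ 411.5 -332.4   54. ] x [ 0.543 -0.84  -0.   ] y [-0.84  -0.543 -0.002] z [ 0.001  0.001 -1.   ] w 13.015904316045507 q [-0.7   0.55  1.93  0.    0.66  1.86] F [ 4.   7.6 13.7]
[ 1.35281392 -0.60966245  0.02942665] 30.00215917825699
turn 1.0520974081844594
```

```bash
python3 -m creep '[{"translation":[0,0,-2],"angular":[0,0,1e-9],"jaw":0},{"translation":[0,0,-4],"angular":[0,0,0],"jaw":0},{"translation":[0,0,-6],"angular":[0,0,0],"jaw":0},{"translation":[0,0,-7.5],"angular":[0,0,0],"jaw":0},{"translation":[0,0,-7.5],"angular":[0,0,0],"jaw":0},{"translation":[0,0,-7.5],"angular":[0,0,0],"jaw":0.3},{"translation":[0,0,-7.5],"angular":[0,0,0],"jaw":0.45},{"translation":[0,0,-7.5],"angular":[0,0,0],"jaw":0.45}]';python3 - <<'E'
from h import *
show()
E
python3 -m creep '[{"translation":[0,0,-5],"angular":[0,0,0],"jaw":0.45},{"translation":[0,0,-20],"angular":[0,0,0],"jaw":0.45},{"translation":[0,0,-45],"angular":[0,0,0],"jaw":0.45},{"translation":[0,0,-75],"angular":[0,0,0],"jaw":0.45},{"translation":[0,0,-110],"angular":[0,0,0],"jaw":0.6},{"translation":[0,0,-140],"angular":[0,0,0],"jaw":0.8},{"translation":[0,0,-150],"angular":[0,0,0],"jaw":1},{"translation":[0,0,-150],"angular":[0,0,0],"jaw":1}]'
python3 - <<'E'
from h import *
show();info=ctrl.camera_info('wrist');im=img('wrist','w10.png');a=img('side')
u=proj('wrist',[[408,-300,60]],info)[0].astype(int);x0,y0=max(0,u[0]-75),max(0,u[1]-75);print(x0,y0)
cv2.imwrite('pics/w10c.png',np.hstack([cv2.resize(im[y0:y0+150,x0:x0+150,::-1],(400,400),interpolation=3),cv2.resize(a[190:310,200:320,::-1],(400,400),interpolation=3)]))
E
```

```text
t: 72.2
ee_pos: [410.2, -333.2, 60.5]
orientation: [-2.76, 1.5, 0.001]
ft_force: [-0.3, 0.4, 0.4]
width: 37.9
grasp_force: 0.0
t 72.2 tcp [ 410.2 -333.2   60.5] x [ 0.544 -0.839 -0.001] y [-0.839 -0.544  0.   ] z [-0.001  0.    -1.   ] w 37.88710599239107 q [-0.7   0.53  1.93 -0.    0.68  1.86] F [-0.3  0.4  0.4]
t: 73.2
ee_pos: [410.6, -333.5, 211.4]
orientation: [2.76, -1.499, 0.002]
ft_force: [1.0, -0.1, -0.4]
width: 76.1
grasp_force: 0.0
t 73.2 tcp [ 410.6 -333.5  211.4] x [ 0.544 -0.839  0.001] y [-0.839 -0.544 -0.   ] z [ 0.001 -0.001 -1.   ] w 76.1398624992793 q [-0.7   0.3   1.85  0.    0.99  1.86] F [ 1.  -0.1 -0.4]
189 150
```

View pics/w10c.png

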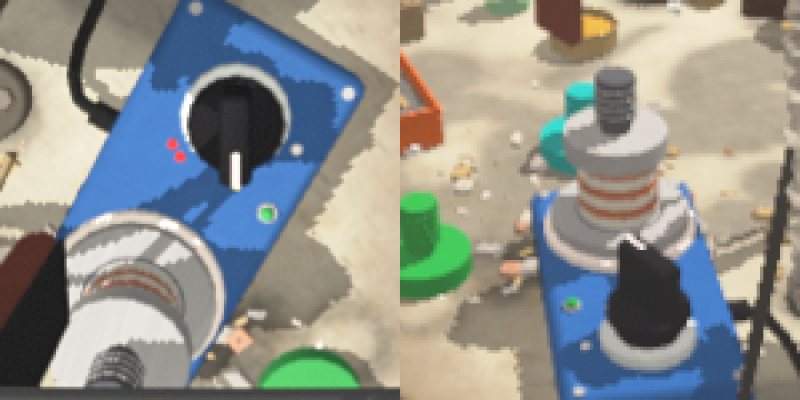

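Picture: the line points at low (yellow dot covered by the bar, white dot now free at (297,150), red dots well away). The skirt is back at its original height, the stack and weight are undisturbed, and the arm is clear. I'm handing in.

```bash
python3 -c "
from workcell import ctrl
print(ctrl.close_job())"
```

```text
the job is handed in; nothing more can be done
None
```

The job is handed in: six discs stacked alternating and centred (silver at the bottom, copper on top), the weight centred on them, and the selector turned one notch to low and sprung back out; `close_job()` gave no verdict.

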